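# Reset the tote dividers and stow pipes, pliers and bolts

## Robot

A 6-joint arm with a two-finger parallel gripper is mounted at the origin on the work surface; the furniture and walls round the work are solid. World frame = base frame: x ahead of the robot, y to its left, z up, the work surface at z = 0. Lengths are in m, angles in degrees, forces in N, time in s.
With the tool pointing down it reaches from about 0.35 to 0.875 m from the base axis. Payload 4.2 kg.
Tool frame: the origin (TCP) lies on the centre line of the jaws, within the pads' length; the fingertips stand 11 mm ahead of it and the grasp point (between the pads) lies 8 mm behind it; z points along the fingers, y is the line along which they close (so a half turn about z gives the same grasp; the last joint's range is limited). The gripper opens to 87 mm and grips with 3 to 60 N. Pads are 19 mm wide; open, the fingers measure 117 mm over their backs; the gripper's body (75 mm by 190 mm) begins 51 mm behind the grasp point.
Start: joints at [84.03, 22.042, 0.453, 0, -68.411, -14.817], TCP at [0.222, 0.584, 0.211] pointing down, gripper open.
Joint ranges: [-179.83, 179.83], [-69.29, 118.12], [-61.27, 80.66], [-181.25, 117.63], [-171.15, -9.14], [-177.46, 177.46]. Speed limits (degrees/s): [159.86, 159.86, 180, 180, 180, 180].

## Interface

Orientations are given as a 3x3 rotation matrix whose columns are the frame's x, y, z axes.
In Python, from station import r gives the robot as it stands.
- The arm moves only by the tool servo_tool, never from a script. Its argument "commands" is a list that holds one entry, the list of rows, each a list of 7 numbers: the closure, from 0 (fully open) to 1 (shut), then the shift along the tool's x, y, z in mm, then the turn, a rotation vector about the tool's x, y, z in rad. In form: [[[claw, x, y, z, ax, ay, az], ...]]. A call has exactly 5 rows; each row is the pose to reach, as a shift and turn from the pose commanded when the call began, along the tool's axes at that moment; what a row does not reach only later rows make up. A row lasts 1/10 s, in which the tool goes at most 50 mm and 8.59 degrees, less where a joint would pass 70% of its speed; a pose out of reach is approached as far as the arm can. A call with a gripper value outside its range is refused whole. The fingers move at their own pace and stop on an object; the grip force is fixed at half the most. Time passes only in rows, so rows that repeat a pose let the fingers close, or fill a call up. It gives the time, the measured TCP pose, the force, the opening and the grip force at its end, in the units of the state.
- r.sense(): the state, without advancing time (a new reading comes with each control period).
- r.capture(name): name is "scene" or "top" or "wrist"; returns a dict with "pixels" (400x640x3 uint8, red, green, blue), "camera_matrix" (3x3 intrinsics, pixels), "R" (3x3) and "t" (3): a world point X has camera coordinates R X + t. Camera axes: x right, y down, z forward; pixel columns grow to the right and rows downward; lengths in m; the calibration is good to about 2 mm. A picture is of the moment at which its call begins. There is no depth.
- r.finish_job(): hands the job in; it is judged then, once.
The state is a dict: "time_s": time; "joints": joint angles; "joint_velocities": joint speeds; "effort": joint torques, N m; "tcp_pos": TCP position; "ee_rot": TCP orientation; "wrist_force": force on the tool from outside, world axes, zero at the start; "moment": the same for the moment, N m; "gripper_width": opening from 0.0 (shut) to 1.0 (fully open); "gripper_force": force on a finger pad.
Only numpy, scipy, OpenCV 4.12 (cv2) and the standard library are available. Lean on these libraries where they do the work, as an engineer would, in place of code of your own. Each camera call takes 0.05 s, during which the arm holds its last target. There are 200 camera calls.

## Task

Pack the parts tote by sliding its two dividers to suit its load: the two bolts left lying in the middle bay move over to the right bay, down inside below the rim; all the pipe offcuts go in the left bay, lying side by side across the tote in one layer, with the left divider slid up snug against them so that the row cannot roll apart; and the pliers lie flat and lengthwise in the middle bay. Leave the tin and the tape measure on the cabinet where they stand.

Things in the scene. Friction and masses are not known exactly. Their poses are not given: they have to be found in the camera images.
- tote: Grey open tote fixed on the bench; x axis away from the robot, y to its left, up to 4 degrees turned. Inside 360 mm long (y), 140 wide (x); walls 6 mm, rim 36 mm and inner floor 4 mm above the bench. Origin: centre, bench height. Two sliding dividers make three bays: left (+y), middle, right.
- tote_left_end (a point): Foot of the inner face of the tote's left end wall, mid width, at the inner floor; axes as the tote's.
- tote_right_end (a point): Foot of the inner face of the tote's right end wall, mid width, at the inner floor; axes as the tote's.
- divider_a_grip (a point): Left divider: aluminium plate 5 mm thick (y) across the tote, top at 36 mm; black grip tab on top, 12 mm thick (y), 44 wide (x), 34 to 58 mm above the bench. Point: in the tab over the plate's mid plane, 50 mm up; axes as the tote's. Slides along the tote's y with 2.5 N friction, stays where left; mid plane can stand 30 to 200 mm from the left end wall's inner face.
- divider_b_grip (a point): Right divider, same make; its mid plane can stand 210 to 305 mm from the inner face of the left end wall. The point is in its tab, over its mid plane, 50 mm above the bench; axes as the tote's.
- pliers: Combination pliers with orange handles, fixed slightly open, lying flat right of the tote; 164 mm long along their own y axis, 13 mm thick, 0.19 kg. Handle ends (46 mm wide) at the +y end, closed jaws (24 mm wide) at the -y end; the steel pivot, 31 mm wide, from -24 to +4 mm along y, is the place to grip. Origin at mid length, underside.
- nail_tin: Bystander: round tin, 75 mm across, 58 mm high, standing on the white cabinet beyond the tote (its top is 178 mm above the bench); origin under its centre.
- tape_measure: Bystander: yellow tape measure, 38x90x64 mm, also on top of the cabinet; origin under its centre.
- pipe0_mid (a point): Steel pipe offcut: plain round tube, 33 mm diameter, 120 mm long along its own y axis, 0.17 kg, free to roll. Two or three lie on the bench in a lane left of the tote, pointing roughly away from the robot. The point is at mid length on the tube's axis, 16.5 mm above the bench at the start; it turns with the tube.
- pipe1_mid (a point): Steel pipe offcut: plain round tube, 33 mm diameter, 120 mm long along its own y axis, 0.17 kg, free to roll. Two or three lie on the bench in a lane left of the tote, pointing roughly away from the robot. The point is at mid length on the tube's axis, 16.5 mm above the bench at the start; it turns with the tube.
- pipe2_mid (a point): Steel pipe offcut: plain round tube, 33 mm diameter, 120 mm long along its own y axis, 0.17 kg, free to roll. Two or three lie on the bench in a lane left of the tote, pointing roughly away from the robot. The point is at mid length on the tube's axis, 16.5 mm above the bench at the start; it turns with the tube.
- bolt0_mid (a point): M12 bolt on its side, brass coloured, 81 mm long along its own y axis; shank 14 mm thick, hexagon head (25 mm wide, 10 mm thick) at the +y end; the nut on it is fixed; 0.09 kg. Two lie in the tote's middle bay at the start, roughly across it. The point is at mid length on its axis, about 10 mm above its support.
- bolt1_mid (a point): M12 bolt on its side, brass coloured, 81 mm long along its own y axis; shank 14 mm thick, hexagon head (25 mm wide, 10 mm thick) at the +y end; the nut on it is fixed; 0.09 kg. Two lie in the tote's middle bay at the start, roughly across it. The point is at mid length on its axis, about 10 mm above its support.

How it is judged:
By the outcome, as a careful person would: the job done as asked, in the order asked, and still so for the second after the job is handed in, with the robot touching nothing.
Of pipe0, pipe1, pipe2 only 2 to 3 are there at a start; the rules pass over those that are not, and their reading is None.
At some moment in a run one of pliers may be knocked a few centimetres aside while the robot is not near it.
It also fails if it takes over 210 s, if anything falls off the work surface, if the arm or the gripper's body presses on something with over 40 N, if the wrist force passes 120 N, or if a joint passes its speed limit or range.

## Working session

There is one attempt and no reset: what is moved stays moved. The work goes in short steps, Python scripts to look and compute and a tool call to move; the robot and the scene stay as the last step left them, time stands still between calls to the robot, and variables do not carry over. Pictures are saved under pics/ and viewed, at most 15 in all, crops included, and the job is handed in when it is done.

Besides the shell and the picture viewer there is one more tool, called after "Request:" in YAML: its name, and indented under it one key for each argument. servo_tool: Moves the arm, as the interface text tells. Its arguments: {"type":"object","properties":{"commands":{"type":"array","items":{"type":"array","items":{"type":"array","items":{"type":"number"}}}}},"required":["commands"]}

```bash
ls; mkdir -p pics
cat > h.py <<'E'
import numpy as np, cv2
from station import r
def cap(n,f=None):
    c=r.capture(n); c={k:np.array(v) for k,v in c.items()}
    if f: cv2.imwrite('pics/'+f,c['pixels'][:,:,::-1])
    return c
def ray(c,uv,z):
    K,R,t=c['camera_matrix'],c['R'],c['t']
    d=R.T@np.linalg.solve(K,[uv[0],uv[1],1.]); o=-R.T@t
    return o+d*(z-o[2])/d[2]
def proj(c,X):
    p=c['camera_matrix']@(c['R']@np.array(X)+c['t']); return p[:2]/p[2]
E
python3 - <<'E'
from h import *
import pickle
d={n:cap(n,n+'0.png') for n in('top','scene')}
pickle.dump(d,open('c0.pkl','wb'))
for n in d: print(n,-d[n]['R'].T@d[n]['t'])
s=r.sense(); print(s)
E
```

```text
pics
top [0.32217646 0.00418981 0.9740746 ]
scene [-0.44376663  0.55670983  0.6561637 ]
{'time_s': 0.1, 'joints': array([ 8.40290935e+01,  2.20861808e+01,  3.86436568e-01, -2.51073598e-02,
       -6.84119770e+01, -1.48190731e+01]), 'joint_velocities': array([ 0.05410544, -0.13222645,  0.19655363,  0.06048202,  0.02976912,
        0.01398662]), 'effort': array([-4.48115998e-04, -3.91688704e+01,  1.87935823e+01,  4.23182532e+00,
        1.34762013e-02, -7.52938422e-05]), 'tcp_pos': array([0.22159941, 0.58378076, 0.2097634 ]), 'ee_rot': array([[ 9.34830418e-01, -3.55093959e-01, -6.08088989e-04],
       [-3.55094464e-01, -9.34828499e-01, -1.89690480e-03],
       [ 1.05120520e-04,  1.98921334e-03, -9.99998016e-01]]), 'wrist_force': array([ 0.99538752, -0.42168924, -0.37482334]), 'moment': array([ 0.01465965, -0.02754317, -0.01266233]), 'gripper_force': 0.0, 'gripper_width': 1.0008255542844455}
```

View pics/top0.png

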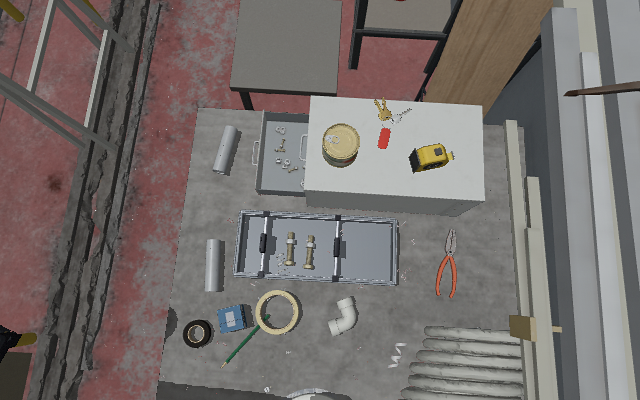

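View pics/scene0.png

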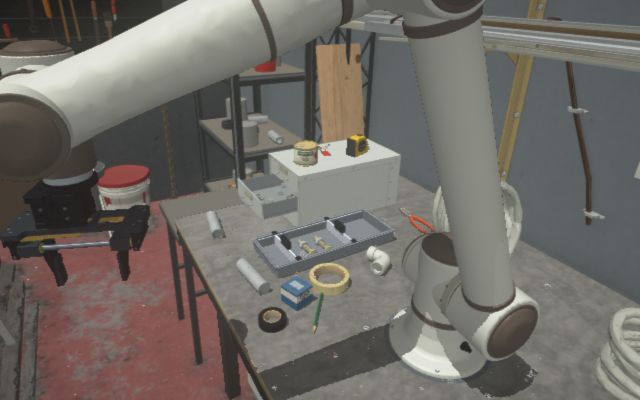

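The top view shows the tote at u 235–398, v 210–285, with tabs near (263,243) and (337,233) and bolts near (291,250) and (310,252). Two pipes lie at (225,150) and (214,265), and the pliers are at (448,265). The scene view shows the same two pipes and no third.

Run:
```python
import cv2
i=cv2.imread('pics/top0.png')[105:305,195:475]
cv2.imwrite('pics/crop.png',cv2.resize(i,None,fx=2.85,fy=2.85,interpolation=cv2.INTER_CUBIC))
```

```text
(no output)
```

View pics/crop.png

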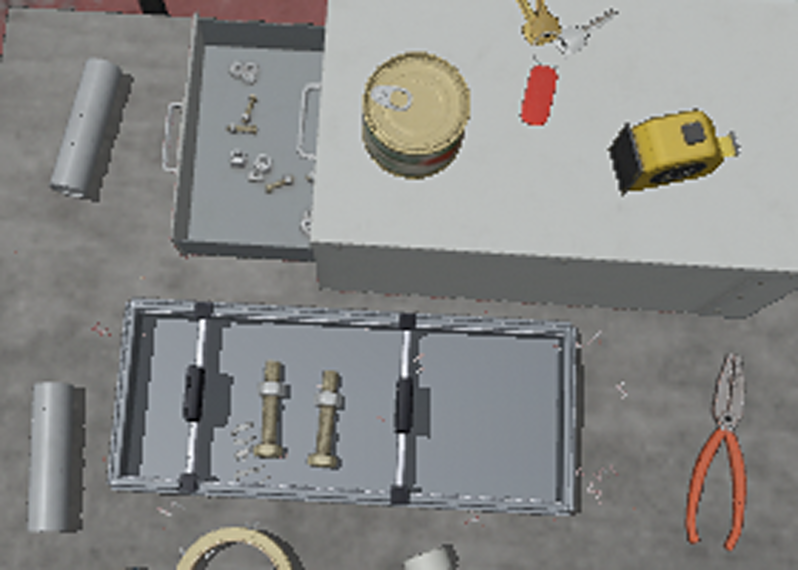

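The crop shows the outer rim corners at crop pixels (128,300), (579,325), (574,515) and (110,488). The tabs are at (194,393) and (404,405), the bolts run (272,365)–(269,452) and (330,373)–(323,462), and the pipes and pliers are clear. Next I turn these into positions.

Run:
```python
from h import *
import pickle
c=pickle.load(open('c0.pkl','rb'))['top']
f=lambda u,v,z:ray(c,(195+u/2.85-.32,105+v/2.85-.32),z)
P=np.array([f(u,v,.036)for u,v in[(128,300),(579,325),(574,515),(110,488)]])
print(P[:,:2].round(4)); o=P.mean(0); 
e=(P[0]-P[1]+P[3]-P[2]); a=np.arctan2(-e[0],e[1]); print('center',o,'yaw',np.degrees(a), np.linalg.norm(P[0]-P[1]),np.linalg.norm(P[1]-P[2]))
g={'tabA':(194,393,.058),'tabB':(404,405,.058),'b0nut':(272,365,.014),'b0head':(269,452,.014),'b1tip':(330,373,.014),'b1head':(323,462,.014),'p0far':(104,62,.018),'p0near':(70,192,.018),'p1far':(57,384,.018),'p1near':(53,530,.018),'pliersjaw':(734,354,.01),'pivot':(727,418,.012),'h1':(692,545,.01),'h2':(730,548,.01),'tin':(417,90,.236)}
R=np.array([[np.cos(a),-np.sin(a)],[np.sin(a),np.cos(a)]])
for k,v in g.items():
    X=f(*v); l=R.T@(X[:2]-o[:2]); print(k,X[:2].round(4),'tote',(l*1000).round(1),'fromleft',180-l[1]*1000)
```

```text
[[ 0.5007  0.2076]
 [ 0.5035 -0.1714]
 [ 0.3476 -0.1704]
 [ 0.3453  0.2052]]
center [0.42427887 0.01774304 0.036     ] yaw 0.3898851902676469 0.37902329410371777 0.15585511572127178
tabA [0.4238 0.1414] tote [  0.4 123.7] fromleft 56.32250682649138
tabB [ 0.4249 -0.028 ] tote [  0.3 -45.8] fromleft 225.76048336413203
b0nut [0.4566 0.0842] tote [32.8 66.2] fromleft 113.77035538781855
b0head [0.3836 0.0808] tote [-40.3  63.3] fromleft 116.65751318303714
b1tip [0.4529 0.0346] tote [28.8 16.6] fromleft 163.38311022994972
b1head [0.3782 0.0352] tote [-46.   17.8] fromleft 162.1883181846283
p0far [0.7203 0.2569] tote [297.7 237.2] fromleft -57.16417996845482
p0near [0.597  0.2727] tote [174.4 253.8] fromleft -73.79431213313168
p1far [0.4285 0.2633] tote [  5.9 245.5] fromleft -65.49097253569343
p1near [0.3092 0.2518] tote [-113.5  234.8] fromleft -54.78731701759199
pliersjaw [ 0.4917 -0.3092] tote [  65.2 -327.4] fromleft 507.40933330254404
pivot [ 0.4364 -0.302 ] tote [  10.  -319.8] fromleft 499.8438112878689
h1 [ 0.3303 -0.2728] tote [ -95.9 -289.9] fromleft 469.86883879410163
h2 [ 0.3299 -0.304 ] tote [ -96.6 -321.1] fromleft 501.1100057241157
tin [ 0.6228 -0.019 ] tote [198.3 -38.1] fromleft 218.05099876522956
```

```bash
cat >> h.py <<'E'
def go(x,y,z,yaw=None,s=None):
    "tool-frame shift (mm) to world TCP target and tool-z turn so that tool x is at yaw deg, tool down"
    from scipy.spatial.transform import Rotation as Ro
    s=s or r.sense(); R=np.array(s['ee_rot']); d=R.T@(np.array([x,y,z])-s['tcp_pos'])*1000
    rv=None
    if yaw is not None:
        k=np.radians(yaw); T=np.array([[np.cos(k),np.sin(k),0],[np.sin(k),-np.cos(k),0],[0,0,-1]])
        rv=Ro.from_matrix(R.T@T).as_rotvec().round(4)
    print('shift',d.round(1),'turn',rv,'t',round(s['time_s'],1),'pos',np.round(s['tcp_pos'],4),'F',np.round(s['wrist_force'],1),'g',round(s['gripper_width'],3),round(s['gripper_force'],1))
E
python3 - <<'E'
from h import *
import pickle
d=pickle.load(open('c0.pkl','rb'));c=d['top'];s=d['scene']
f=lambda u,v,z:ray(c,(195+u/2.85-.32,105+v/2.85-.32),z)
im=s['pixels'][120:280,170:410,::-1].copy(); im=cv2.resize(im,None,fx=3,fy=3,interpolation=cv2.INTER_CUBIC)
for (u,v) in[(174,248),(196,17),(166,135)]:
  for h,col in[(.05,(0,0,255)),(.08,(0,255,0)),(.11,(255,0,0)),(.14,(0,255,255))]:
    X=f(u,v,h); p=(proj(s,X)-[170,120])*3+1; print(h,X.round(3)); cv2.circle(im,tuple(int(q) for q in p),2,col,-1)
cv2.imwrite('pics/sc.png',im)
go(.42,.083,.15,0)
E
```

```text
0.05 [0.545 0.171 0.05 ]
0.08 [0.537 0.166 0.08 ]
0.11 [0.53 0.16 0.11]
0.14 [0.523 0.155 0.14 ]
0.05 [0.754 0.173 0.05 ]
0.08 [0.74  0.167 0.08 ]
0.11 [0.726 0.162 0.11 ]
0.14 [0.712 0.156 0.14 ]
0.05 [0.644 0.188 0.05 ]
0.08 [0.633 0.182 0.08 ]
0.11 [0.623 0.176 0.11 ]
0.14 [0.612 0.17  0.14 ]
shift [363.3 397.6  60.6] turn [ 2.00e-03  3.00e-04 -3.63e-01] t 0.1 pos [0.2216 0.5838 0.2098] F [ 1.  -0.4 -0.4] g 1.001 0.0
```

View pics/sc.png

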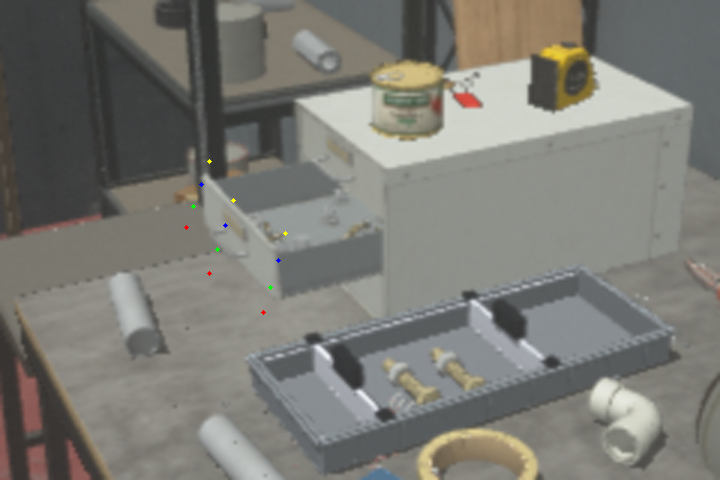

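The drawer's near top corner matches a height of about 0.11 m, so it overhangs the far pipe's side, and I'll grip that pipe offset to the left. Bolts come first.

Request:
servo_tool:
  commands:
    - [[0,36,40,0,0,0,-0.1],[0,72,80,0,0,0,-0.2],[0,108,120,0,0,0,-0.3],[0,144,160,0,0,0,-0.363],[0,180,200,0,0,0,-0.363]]

```text
time_s: 0.6
tcp_pos: [0.3123, 0.349, 0.2104]
ee_rot: [[1.0, 0.002, -0.0], [0.002, -1.0, -0.001], [-0.0, 0.001, -1.0]]
wrist_force: [1.4, 0.1, 1.4]
gripper_width: 1.0
gripper_force: 0.0
```

Request:
servo_tool:
  commands:
    - [[0,20,50,0,0,0,0],[0,40,100,0,0,0,0],[0,60,150,0,0,0,0],[0,80,200,0,0,0,0],[0,99,250,0,0,0,0]]

```text
time_s: 1.1
tcp_pos: [0.4045, 0.1169, 0.2108]
ee_rot: [[1.0, 0.001, 0.0], [0.001, -1.0, 0.0], [0.0, -0.0, -1.0]]
wrist_force: [0.7, 1.3, 0.8]
gripper_width: 1.0
gripper_force: 0.0
```

Run:
```python
from h import *
go(.42,.06,.2,0)
```

```text
shift [15.4 56.9 10.8] turn [-0.0003 -0.0002  0.0008] t 1.1 pos [0.4045 0.1169 0.2108] F [0.7 1.3 0.8] g 1.0 0.0
```

Request:
servo_tool:
  commands:
    - [[0,0,0,0,0,0,0],[0,0,0,0,0,0,0],[0,0,0,0,0,0,0],[0,0,0,0,0,0,0],[0,0,0,0,0,0,0]]

```text
time_s: 1.6
tcp_pos: [0.4041, 0.1201, 0.2107]
ee_rot: [[1.0, 0.003, -0.0], [0.003, -1.0, -0.0], [-0.0, 0.0, -1.0]]
wrist_force: [0.1, -0.6, -0.2]
gripper_width: 1.002
gripper_force: 0.0
```

Run:
```python
from h import *
import pickle
go(.42,.06,.2,0)
c=cap('wrist','w1.png'); pickle.dump(c,open('w1.pkl','wb')); print(-c['R'].T@c['t'])
```

```text
shift [15.7 60.1 10.7] turn [0.     0.0001 0.0028] t 1.6 pos [0.4041 0.1201 0.2107] F [ 0.1 -0.6 -0.2] g 1.002 0.0
[0.47049077 0.1208843  0.38464079]
```

View pics/w1.png

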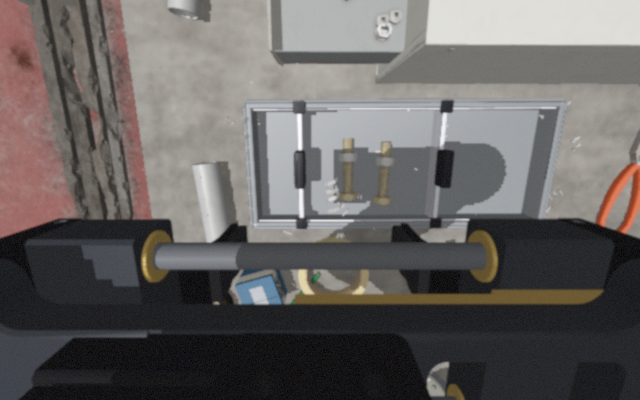

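The wrist view shows the bolts at columns 348 and 384 (rows 140–203) and the tabs at (300,170) and (445,168). The near pipe end is at (208,165), and the tote rim spans columns 246–566.

Run:
```python
from h import *
import pickle
c=pickle.load(open('w1.pkl','rb'))
g={'rimTL':(246,103,.036),'rimTR':(566,102,.036),'rimBR':(541,228,.036),'rimBL':(255,228,.036),'tabA':(300,169,.058),'tabB':(445,168,.058),'b0far':(348,140,.014),'b0head':(347,198,.014),'b1far':(386,143,.014),'b1head':(383,202,.014),'p1far':(206,164,.018),'A plate far':(300,112,.036),'A near':(302,218,.036),'Bfar':(446,112,.036),'Bnear':(436,218,.036)}
for k,v in g.items(): print(k,ray(c,v[:2],v[2]).round(4))
print(c['R'].round(3))
```

```text
rimTL [0.4991 0.2058 0.036 ]
rimTR [ 0.5011 -0.1658  0.036 ]
rimBR [ 0.3464 -0.1663  0.036 ]
rimBL [0.3456 0.2034 0.036 ]
tabA [0.4253 0.1427 0.058 ]
tabB [ 0.4269 -0.024   0.058 ]
b0far [0.4564 0.084  0.014 ]
b0head [0.3804 0.0833 0.014 ]
b1far [0.4528 0.0354 0.014 ]
b1head [0.375  0.0348 0.014 ]
p1far [0.426  0.2661 0.018 ]
A plate far [0.4892 0.1432 0.036 ]
A near [0.3593 0.1424 0.036 ]
Bfar [ 0.4896 -0.0277  0.036 ]
Bnear [ 0.3597 -0.0292  0.036 ]
[[ 0.002 -1.    -0.   ]
 [-0.97  -0.002  0.242]
 [-0.242 -0.    -0.97 ]]
```

Request:
servo_tool:
  commands:
    - [[0.65,2,40,0,0,0,0],[0.65,2,85,0,0,0,0],[0.65,2,85,40,0,0,0],[0.65,2,85,90,0,0,0],[0.65,2,85,90,0,0,0]]

```text
time_s: 2.15
tcp_pos: [0.4015, 0.0321, 0.116]
ee_rot: [[1.0, -0.001, -0.013], [-0.001, -1.0, -0.005], [-0.013, 0.005, -1.0]]
wrist_force: [-0.6, 0.0, 0.0]
gripper_width: 0.628
gripper_force: 0.0
```

Run:
```python
from h import *
go(.406,.035,.017,0)
```

```text
shift [ 5.7 -3.4 98.9] turn [ 0.005   0.0129 -0.0009] t 2.1 pos [0.4015 0.0321 0.116 ] F [-0.6  0.   0. ] g 0.628 0.0
```

Request:
servo_tool:
  commands:
    - [[0.65,0,0,20,0,0,0],[0.65,0,0,40,0,0,0],[0.65,0,0,60,0,0,0],[0.65,0,0,60,0,0,0],[0.65,0,0,60,0,0,0]]

```text
time_s: 2.65
tcp_pos: [0.4078, 0.0349, 0.0622]
ee_rot: [[1.0, 0.002, 0.002], [0.002, -1.0, 0.0], [0.002, -0.0, -1.0]]
wrist_force: [-0.2, -0.5, 0.6]
gripper_width: 0.357
gripper_force: 0.0
```

Run:
```python
from h import *
go(.406,.035,.017,0)
```

```text
shift [-1.9 -0.1 45.2] turn [-0.0004 -0.0021  0.0022] t 2.6 pos [0.4078 0.0349 0.0622] F [-0.2 -0.5  0.6] g 0.357 0.0
```

Request:
servo_tool:
  commands:
    - [[0.65,0,0,20,0,0,0],[0.65,0,0,40,0,0,0],[0.65,0,0,43,0,0,0],[0.65,0,0,43,0,0,0],[1,0,0,43,0,0,0]]

```text
time_s: 3.15
tcp_pos: [0.4077, 0.0345, 0.0191]
ee_rot: [[1.0, 0.001, 0.003], [0.001, -1.0, 0.001], [0.003, -0.001, -1.0]]
wrist_force: [-0.1, -0.2, 0.1]
gripper_width: 0.315
gripper_force: 0.0
```

Request:
servo_tool:
  commands:
    - [[1,0,0,0,0,0,0],[1,0,0,0,0,0,0],[1,0,0,0,0,0,0],[1,0,0,-10,0,0,0],[1,0,0,-30,0,0,0]]

```text
time_s: 3.65
tcp_pos: [0.4053, 0.0333, 0.0472]
ee_rot: [[1.0, -0.0, -0.003], [-0.0, -1.0, -0.002], [-0.003, 0.002, -1.0]]
wrist_force: [0.4, 0.3, 0.1]
gripper_width: 0.011
gripper_force: 0.0
```

Run:
```python
from h import *
go(.406,-.128,.115,0)
```

```text
shift [  0.5 161.4 -67.5] turn [ 0.0017  0.0035 -0.0001] t 3.6 pos [0.4053 0.0333 0.0472] F [0.4 0.3 0.1] g 0.011 0.0
```

Request:
servo_tool:
  commands:
    - [[0.65,0,0,-30,0,0,0],[0.65,0,0,-70,0,0,0],[0.65,0,0,-120,0,0,0],[0.65,0,0,-120,0,0,0],[0.65,0,0,-120,0,0,0]]

```text
time_s: 4.15
tcp_pos: [0.4068, 0.0342, 0.1689]
ee_rot: [[1.0, -0.0, 0.003], [-0.0, -1.0, 0.002], [0.003, -0.002, -1.0]]
wrist_force: [-0.8, -0.4, -0.5]
gripper_width: 0.32
gripper_force: 0.0
```

Run:
```python
from h import *
import pickle
go(.42,.06,.2,0)
c=cap('wrist'); pickle.dump(c,open('w2.pkl','wb'))
cv2.imwrite('pics/w2.png',cv2.resize(c['pixels'][60:260,220:540,::-1],None,fx=2.5,fy=2.5,interpolation=cv2.INTER_CUBIC))
```

```text
shift [ 13.3 -25.9 -31.1] turn [-0.002  -0.0029 -0.0001] t 4.2 pos [0.4068 0.0342 0.1689] F [-0.8 -0.4 -0.5] g 0.32 0.0
```

View pics/w2.png

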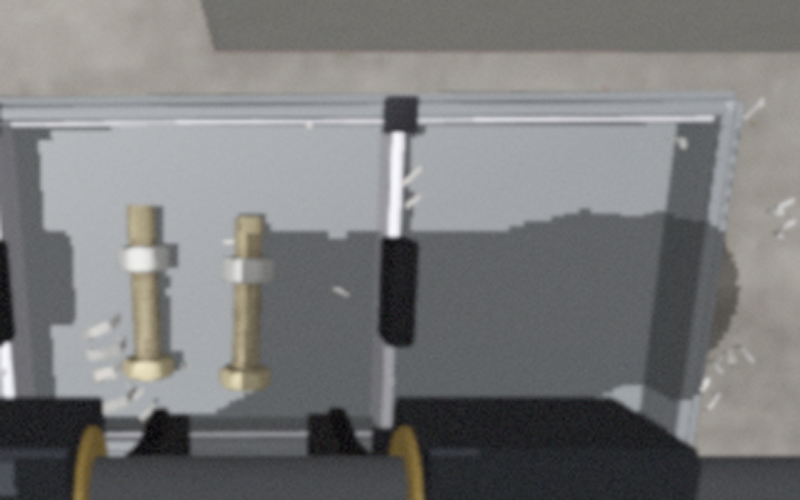

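The wrist view shows both bolts in place and seemingly untouched, with bolt 1 at crop (235–270, 215–385). I'll locate it again and check the fingers.

Run:
```python
from h import *
import pickle
c=pickle.load(open('w2.pkl','rb'));w=pickle.load(open('w1.pkl','rb'))
f=lambda u,v,z:ray(c,(220+u/2.5-.3,60+v/2.5-.3),z)
for k,v in {'b1far':(250,217),'b1nut':(248,270),'b1head':(245,380),'b0far':(144,207),'b0nut':(146,258),'b0head':(148,370)}.items(): print(k,f(*v,.014).round(4),f(*v,.016).round(4))
print(-c['R'].T@c['t'])
print('Bnear/far', f(400,130,.036),f(385,400,.036))
for X in[(.4068,.0342,.1689-.011),(.4068,.0342+.022,.158),(.4068,.0342-.022,.158)]: print(proj(c,X))
```

```text
b1far [0.4538 0.0344 0.014 ] [0.4539 0.0344 0.016 ]
b1nut [0.4297 0.0353 0.014 ] [0.4299 0.0353 0.016 ]
b1head [0.3767 0.0368 0.014 ] [0.3773 0.0368 0.016 ]
b0far [0.4583 0.0824 0.014 ] [0.4584 0.0821 0.016 ]
b0nut [0.4352 0.0823 0.014 ] [0.4355 0.082  0.016 ]
b0head [0.3817 0.0832 0.014 ] [0.3822 0.0829 0.016 ]
[0.47260456 0.03446822 0.34298786]
Bnear/far [ 0.49033674 -0.02743019  0.036     ] [ 0.37373016 -0.02653348  0.036     ]
[320.02065676 228.31391636]
[287.92754337 228.35958639]
[352.13009971 228.36649605]
```

The position was right, so the fingers most likely had not finished closing before the lift. I'll go again and hold longer.

Request:
servo_tool:
  commands:
    - [[0.65,0,0,50,0,0,0],[0.65,0,0,100,0,0,0],[0.65,0,0,140,0,0,0],[0.65,0,0,150,0,0,0],[0.65,0,0,150,0,0,0]]

```text
time_s: 4.7
tcp_pos: [0.4035, 0.0323, 0.0146]
ee_rot: [[1.0, -0.0, -0.009], [-0.0, -1.0, -0.004], [-0.009, 0.004, -1.0]]
wrist_force: [-0.4, -0.4, -0.4]
gripper_width: 0.351
gripper_force: 0.0
```

Request:
servo_tool:
  commands:
    - [[0.65,0,0,0,0,0,0],[1,0,0,0,0,0,0],[1,0,0,0,0,0,0],[1,0,0,0,0,0,0],[1,0,0,0,0,0,0]]

```text
time_s: 5.2
tcp_pos: [0.4068, 0.034, 0.0183]
ee_rot: [[1.0, 0.0, 0.001], [0.0, -1.0, 0.001], [0.001, -0.001, -1.0]]
wrist_force: [-0.4, 0.1, -0.2]
gripper_width: 0.075
gripper_force: 0.0
```

Request:
servo_tool:
  commands:
    - [[1,0,0,0,0,0,0],[1,0,0,0,0,0,0],[1,0,0,0,0,0,0],[1,0,0,0,0,0,0],[1,0,0,0,0,0,0]]

```text
time_s: 5.7
tcp_pos: [0.4064, 0.0339, 0.0177]
ee_rot: [[1.0, 0.0, -0.0], [0.0, -1.0, -0.0], [-0.0, 0.0, -1.0]]
wrist_force: [-0.2, -0.6, 0.2]
gripper_width: 0.004
gripper_force: 0.0
```

Run:
```python
from h import *
import pickle
s=cap('scene');w=cap('wrist'); t=cap('top')
a=cv2.resize(s['pixels'][190:290,240:400,::-1],None,fx=5,fy=5,interpolation=cv2.INTER_CUBIC)[:500]
b=cv2.resize(w['pixels'][80:280,160:480,::-1],None,fx=1.25,fy=1.25); d=cv2.resize(t['pixels'][200:300,230:390,::-1],None,fx=2.5,fy=2.5)
o=np.zeros((600,800,3),np.uint8);o[:350]=a[100:450];o[350:600,:400]=b;o[350:600,400:]=d
cv2.imwrite('pics/m1.png',o); print(proj(s,(.4064,.0339,.007)),proj(w,(.4064,.0339,.007)))
```

```text
[323.48356765 247.3722745 ] [319.98189772 228.47645164]
```

View pics/m1.png

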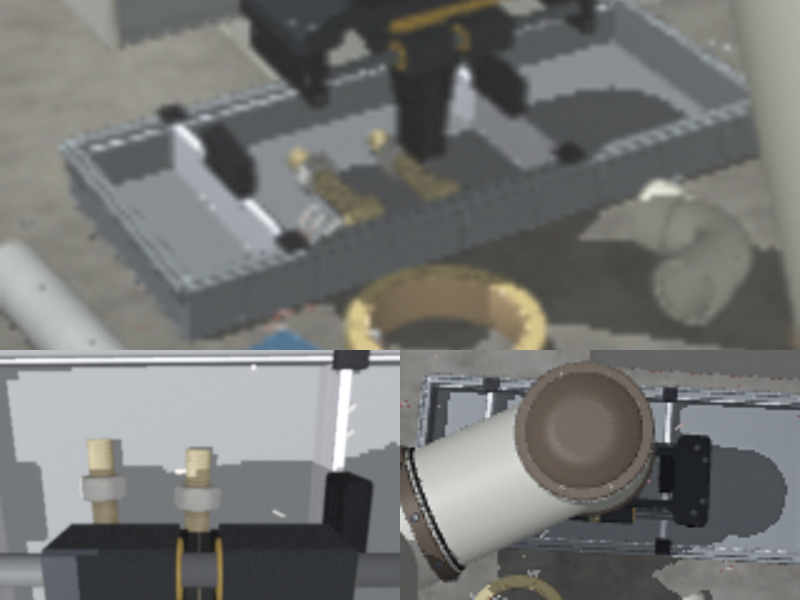

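The scene crop (top) shows the closed fingertips ending about 6 px higher than the pose predicts, on or above bolt 1. The tips seem to sit higher than modelled. I'll probe down with the fingers open and watch the force.

Request:
servo_tool:
  commands:
    - [[0.65,0,0,-15,0,0,0],[0.65,0,0,-30,0,0,0],[0.65,0,0,-30,0,0,0],[0.65,0,0,-30,0,0,0],[0.65,0,0,-30,0,0,0]]

```text
time_s: 6.35
tcp_pos: [0.4059, 0.0337, 0.0472]
ee_rot: [[1.0, 0.0, -0.001], [0.0, -1.0, -0.0], [-0.001, 0.0, -1.0]]
wrist_force: [-0.5, 1.1, 0.2]
gripper_width: 0.32
gripper_force: 0.0
```

Request:
servo_tool:
  commands:
    - [[0.65,0,0,15,0,0,0],[0.65,0,0,28,0,0,0],[0.65,0,0,30,0,0,0],[0.65,0,0,32,0,0,0],[0.65,0,0,32,0,0,0]]

```text
time_s: 6.85
tcp_pos: [0.4065, 0.0339, 0.0157]
ee_rot: [[1.0, 0.0, -0.0], [0.0, -1.0, -0.0], [-0.0, 0.0, -1.0]]
wrist_force: [0.5, 0.2, 0.4]
gripper_width: 0.35
gripper_force: 0.0
```

Request:
servo_tool:
  commands:
    - [[0.65,0,0,1,0,0,0],[0.65,0,0,2,0,0,0],[0.65,0,0,2,0,0,0],[0.65,0,0,2,0,0,0],[0.65,0,0,2,0,0,0]]

```text
time_s: 7.35
tcp_pos: [0.4065, 0.0339, 0.0139]
ee_rot: [[1.0, 0.0, 0.0], [0.0, -1.0, 0.0], [0.0, -0.0, -1.0]]
wrist_force: [-0.0, -0.9, 1.4]
gripper_width: 0.349
gripper_force: 0.0
```

Run:
```python
from h import *
go(.406,.035,.017,0)
w=cap('wrist'); s=cap('scene')
a=cv2.resize(s['pixels'][200:275,260:380,::-1],None,fx=5,fy=5,interpolation=cv2.INTER_CUBIC)
b=cv2.resize(w['pixels'][100:280,220:420,::-1],None,fx=1.,fy=1.)
o=np.zeros((375,800,3),np.uint8);o[:,:600]=a;o[:180,600:]=b
cv2.imwrite('pics/m2.png',o)
```

```text
shift [-0.5 -1.1 -3.1] turn [-0.0002 -0.0003  0.0002] t 7.3 pos [0.4065 0.0339 0.0139] F [-0.  -0.9  1.4] g 0.349 0.0
```

View pics/m2.png

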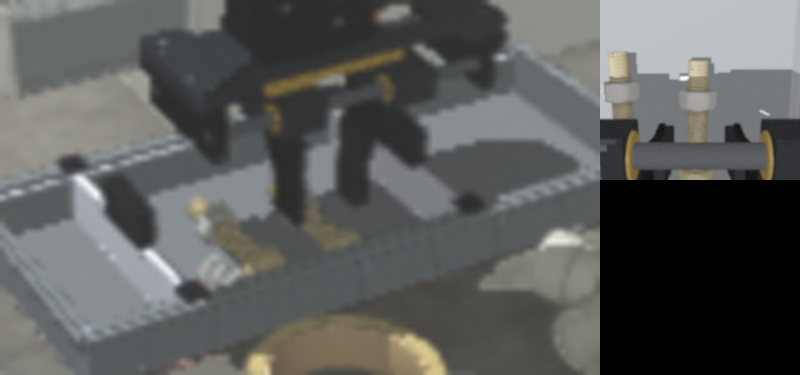

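Run:
```python
from h import *
import pickle
s=pickle.load(open('c0.pkl','rb'))['scene']
for z in(.003,.010,.017,.024):
  print(z,[proj(s,(.4065+dx,.0339+d,z)).round(1) for d in(.0225,-.0225) for dx in(-.0095,.0095)])
print(proj(s,(.414,.035,.014)),proj(s,(.375,.035,.014)),proj(s,(.453,.035,.014)))
```

```text
0.003 [array([318.2, 252.4]), array([314.8, 249.1]), array([332.1, 248.1]), array([328.5, 244.8])]
0.01 [array([318.2, 250.3]), array([314.8, 246.9]), array([332.1, 246. ]), array([328.6, 242.7])]
0.017 [array([318.3, 248.1]), array([314.8, 244.8]), array([332.2, 243.8]), array([328.7, 240.6])]
0.024 [array([318.3, 246. ]), array([314.9, 242.7]), array([332.3, 241.7]), array([328.7, 238.5])]
[321.80897394 244.04678449] [329.08910431 250.86899167] [314.89234366 237.5652131 ]
```

Request:
servo_tool:
  commands:
    - [[0.75,0,0,0,0,0,0],[0.85,0,0,0,0,0,0],[1,0,0,0,0,0,0],[1,0,0,0,0,0,0],[1,0,0,0,0,0,0]]

```text
time_s: 7.95
tcp_pos: [0.4065, 0.0339, 0.0138]
ee_rot: [[1.0, 0.0, -0.0], [0.0, -1.0, -0.0], [-0.0, 0.0, -1.0]]
wrist_force: [0.0, 0.4, 0.9]
gripper_width: 0.028
gripper_force: 0.0
```

Request:
servo_tool:
  commands:
    - [[1,0,0,0,0,0,0],[1,0,0,0,0,0,0],[1,0,0,0,0,0,0],[1,0,0,0,0,0,0],[1,0,0,0,0,0,0]]

```text
time_s: 8.45
tcp_pos: [0.4064, 0.0339, 0.0137]
ee_rot: [[1.0, 0.0, -0.0], [0.0, -1.0, -0.0], [-0.0, 0.0, -1.0]]
wrist_force: [0.7, -0.4, -0.3]
gripper_width: 0.007
gripper_force: 0.0
```

Again no bolt between the fingers. By the image, the tips are at about z 0.02 with the TCP reading 0.014, so they sit about 18 mm higher than modelled. I'll reopen and go down in small steps until touch.

Request:
servo_tool:
  commands:
    - [[0.65,0,0,-10,0,0,0],[0.65,0,0,-10,0,0,0],[0.65,0,0,-10,0,0,0],[0.65,0,0,-10,0,0,0],[0.65,0,0,-10,0,0,0]]

```text
time_s: 8.95
tcp_pos: [0.4063, 0.0338, 0.0235]
ee_rot: [[1.0, 0.0, -0.001], [0.0, -1.0, -0.0], [-0.001, 0.0, -1.0]]
wrist_force: [-0.4, -1.3, 0.3]
gripper_width: 0.325
gripper_force: 0.0
```

Request:
servo_tool:
  commands:
    - [[0.65,0,0,10,0,0,0],[0.65,0,0,14,0,0,0],[0.65,0,0,18,0,0,0],[0.65,0,0,18,0,0,0],[0.65,0,0,18,0,0,0]]

```text
time_s: 9.45
tcp_pos: [0.4065, 0.0339, 0.0057]
ee_rot: [[1.0, 0.0, -0.0], [0.0, -1.0, -0.0], [-0.0, 0.0, -1.0]]
wrist_force: [0.4, 0.1, -0.3]
gripper_width: 0.35
gripper_force: 0.0
```

Request:
servo_tool:
  commands:
    - [[0.65,0,0,2,0,0,0],[0.65,0,0,3,0,0,0],[0.65,0,0,4,0,0,0],[0.65,0,0,4,0,0,0],[0.65,0,0,4,0,0,0]]

```text
time_s: 9.95
tcp_pos: [0.4065, 0.0339, 0.0018]
ee_rot: [[1.0, 0.0, 0.0], [0.0, -1.0, -0.0], [0.0, 0.0, -1.0]]
wrist_force: [-0.4, 0.6, -0.4]
gripper_width: 0.352
gripper_force: 0.0
```

Request:
servo_tool:
  commands:
    - [[0.8,0,0,1,0,0,0],[1,0,0,1,0,0,0],[1,0,0,1,0,0,0],[1,0,0,1,0,0,0],[1,0,0,1,0,0,0]]

```text
time_s: 10.45
tcp_pos: [0.4065, 0.0339, 0.0008]
ee_rot: [[1.0, 0.0, 0.0], [0.0, -1.0, 0.0], [0.0, -0.0, -1.0]]
wrist_force: [0.1, 0.4, 0.5]
gripper_width: 0.152
gripper_force: 30.0
```

Request:
servo_tool:
  commands:
    - [[1,0,0,0,0,0,0],[1,0,0,0,0,0,0],[1,0,0,0,0,0,0],[1,0,0,0,0,0,0],[1,0,0,0,0,0,0]]

```text
time_s: 10.95
tcp_pos: [0.4065, 0.0339, 0.0008]
ee_rot: [[1.0, 0.0, 0.0], [0.0, -1.0, 0.0], [0.0, -0.0, -1.0]]
wrist_force: [-0.0, -0.5, 0.3]
gripper_width: 0.148
gripper_force: 30.0
```

Gripped (opening 13 mm, 30 N). With the tool down, readings are about 17 mm low. Carrying it to the right bay.

Request:
servo_tool:
  commands:
    - [[1,0,0,-20,0,0,0],[1,0,0,-50,0,0,0],[1,0,0,-85,0,0,0],[1,0,30,-85,0,0,0],[1,0,70,-85,0,0,0]]

```text
time_s: 11.45
tcp_pos: [0.4075, -0.0357, 0.087]
ee_rot: [[1.0, 0.004, 0.004], [0.004, -1.0, 0.001], [0.004, -0.001, -1.0]]
wrist_force: [-0.0, -0.2, -2.2]
gripper_width: 0.146
gripper_force: 30.0
```

Request:
servo_tool:
  commands:
    - [[1,0,40,0,0,0,0],[1,0,75,0,0,0,0],[1,0,92,0,0,0,0],[1,0,92,0,0,0,0],[1,0,92,0,0,0,0]]

```text
time_s: 11.95
tcp_pos: [0.406, -0.1282, 0.0855]
ee_rot: [[1.0, -0.001, -0.001], [-0.001, -1.0, 0.0], [-0.001, -0.0, -1.0]]
wrist_force: [0.7, -0.3, -1.2]
gripper_width: 0.148
gripper_force: 30.0
```

Run:
```python
from h import *
go(.41,-.128,.001,0)
```

```text
shift [ 4.  -0.2 84.5] turn [-0.0002  0.0008 -0.001 ] t 11.9 pos [ 0.406  -0.1282  0.0855] F [ 0.7 -0.3 -1.2] g 0.148 30.0
```

Request:
servo_tool:
  commands:
    - [[1,4,0,40,0,0,0],[1,4,0,70,0,0,0],[1,4,0,80,0,0,0],[1,4,0,83,0,0,0],[1,4,0,83,0,0,0]]

```text
time_s: 12.45
tcp_pos: [0.4111, -0.1276, 0.0032]
ee_rot: [[1.0, 0.002, 0.001], [0.002, -1.0, -0.0], [0.001, 0.0, -1.0]]
wrist_force: [-0.2, -0.4, -0.8]
gripper_width: 0.147
gripper_force: 30.0
```

Request:
servo_tool:
  commands:
    - [[0.75,0,0,0,0,0,0],[0.75,0,0,0,0,0,0],[0.75,0,0,0,0,0,0],[0.75,0,0,-20,0,0,0],[0.75,0,0,-60,0,0,0]]

```text
time_s: 12.95
tcp_pos: [0.4083, -0.1282, 0.0618]
ee_rot: [[1.0, -0.0, -0.007], [-0.0, -1.0, -0.0], [-0.007, 0.0, -1.0]]
wrist_force: [0.7, 0.5, 0.1]
gripper_width: 0.249
gripper_force: 0.0
```

Request:
servo_tool:
  commands:
    - [[0.65,0,-45,-10,0,0,0],[0.65,0,-90,-10,0,0,0],[0.65,0,-135,-10,0,0,0],[0.65,0,-175,-10,0,0,0],[0.65,0,-211,-10,0,0,0]]

```text
time_s: 13.45
tcp_pos: [0.4105, 0.0849, 0.0736]
ee_rot: [[1.0, 0.001, 0.002], [0.001, -1.0, 0.001], [0.002, -0.001, -1.0]]
wrist_force: [-0.0, -0.4, 0.2]
gripper_width: 0.352
gripper_force: 0.0
```

Request:
servo_tool:
  commands:
    - [[0.65,0,0,0,0,0,0],[0.65,0,0,0,0,0,0],[0.65,0,0,0,0,0,0],[0.65,0,0,0,0,0,0],[0.65,0,0,0,0,0,0]]

```text
time_s: 13.95
tcp_pos: [0.4104, 0.0819, 0.0728]
ee_rot: [[1.0, -0.002, -0.0], [-0.002, -1.0, -0.0], [-0.0, 0.0, -1.0]]
wrist_force: [0.6, 0.7, -0.4]
gripper_width: 0.351
gripper_force: 0.0
```

Run:
```python
from h import *
go(.411,.0826,.001,0)
```

```text
shift [ 0.6 -0.7 71.8] turn [ 0.0001  0.0001 -0.0017] t 13.9 pos [0.4104 0.0819 0.0728] F [ 0.6  0.7 -0.4] g 0.351 0.0
```

Request:
servo_tool:
  commands:
    - [[0.65,0,0,40,0,0,0],[0.65,0,0,65,0,0,0],[0.65,0,0,72,0,0,0],[0.65,0,0,72,0,0,0],[1,0,0,72,0,0,0]]

```text
time_s: 14.45
tcp_pos: [0.4113, 0.0831, 0.0015]
ee_rot: [[1.0, 0.0, 0.001], [0.0, -1.0, 0.001], [0.001, -0.001, -1.0]]
wrist_force: [-0.5, 0.1, -0.7]
gripper_width: 0.32
gripper_force: 0.0
```

Request:
servo_tool:
  commands:
    - [[1,0,0,0,0,0,0],[1,0,0,0,0,0,0],[1,0,0,0,0,0,0],[1,0,0,0,0,0,0],[1,0,0,0,0,0,0]]

```text
time_s: 14.95
tcp_pos: [0.4112, 0.0832, 0.0016]
ee_rot: [[1.0, 0.001, 0.002], [0.001, -1.0, 0.001], [0.002, -0.001, -1.0]]
wrist_force: [-0.9, -0.7, 5.6]
gripper_width: 0.143
gripper_force: 30.0
```

Request:
servo_tool:
  commands:
    - [[1,0,0,-30,0,0,0],[1,0,0,-85,0,0,0],[1,0,0,-85,0,0,0],[1,0,40,-85,0,0,0],[1,0,80,-85,0,0,0]]

```text
time_s: 15.45
tcp_pos: [0.4104, 0.0028, 0.0861]
ee_rot: [[1.0, 0.003, 0.001], [0.003, -1.0, 0.001], [0.001, -0.001, -1.0]]
wrist_force: [-0.0, 0.0, -1.2]
gripper_width: 0.146
gripper_force: 29.9
```

Request:
servo_tool:
  commands:
    - [[1,0,40,0,0,0,0],[1,0,75,0,0,0,0],[1,0,90,0,0,0,0],[1,0,90,0,0,0,0],[1,0,90,0,0,0,0]]

```text
time_s: 15.95
tcp_pos: [0.4101, -0.0872, 0.0854]
ee_rot: [[1.0, -0.001, -0.001], [-0.001, -1.0, 0.0], [-0.001, -0.0, -1.0]]
wrist_force: [-0.9, -0.0, -0.8]
gripper_width: 0.145
gripper_force: 29.9
```

Run:
```python
from h import *
go(.411,-.087,.001,0)
```

```text
shift [ 0.9 -0.1 84.4] turn [-0.0002  0.0006 -0.0009] t 15.9 pos [ 0.4101 -0.0872  0.0854] F [-0.9 -0.  -0.8] g 0.145 29.9
```

Request:
servo_tool:
  commands:
    - [[1,1,0,40,0,0,0],[1,1,0,70,0,0,0],[1,1,0,80,0,0,0],[1,1,0,83,0,0,0],[1,1,0,83,0,0,0]]

```text
time_s: 16.45
tcp_pos: [0.4115, -0.0863, 0.0026]
ee_rot: [[1.0, 0.002, -0.001], [0.002, -1.0, -0.0], [-0.001, 0.0, -1.0]]
wrist_force: [-0.1, 0.1, -0.0]
gripper_width: 0.141
gripper_force: 30.0
```

Request:
servo_tool:
  commands:
    - [[0.75,0,0,0,0,0,0],[0.75,0,0,0,0,0,0],[0.75,0,0,0,0,0,0],[0.75,0,0,-20,0,0,0],[0.75,0,0,-60,0,0,0]]

```text
time_s: 16.95
tcp_pos: [0.4094, -0.0874, 0.0617]
ee_rot: [[1.0, -0.0, -0.007], [-0.0, -1.0, -0.001], [-0.007, 0.001, -1.0]]
wrist_force: [0.1, -0.8, 1.3]
gripper_width: 0.247
gripper_force: 0.0
```

Request:
servo_tool:
  commands:
    - [[0.65,0,0,-30,0,0,0],[0.65,14,-30,-30,0,0,0],[0.65,14,-61,-30,0,0,0],[0.65,14,-61,-30,0,0,0],[0.65,14,-61,-30,0,0,0]]

```text
time_s: 17.45
tcp_pos: [0.4254, -0.0257, 0.093]
ee_rot: [[1.0, 0.002, 0.001], [0.002, -1.0, 0.0], [0.001, -0.0, -1.0]]
wrist_force: [1.3, -0.1, -0.2]
gripper_width: 0.348
gripper_force: 0.0
```

Run:
```python
from h import *
go(.425,-.027,.034,0)
c=cap('wrist'); import pickle; pickle.dump(c,open('w3.pkl','wb'))
cv2.imwrite('pics/w3.png',cv2.resize(c['pixels'][80:280,180:580,::-1],None,fx=2,fy=2,interpolation=cv2.INTER_CUBIC))
```

```text
shift [-0.5  1.3 59. ] turn [-0.0002 -0.0005  0.0015] t 17.4 pos [ 0.4254 -0.0257  0.093 ] F [ 1.3 -0.1 -0.2] g 0.348 0.0
```

View pics/w3.png

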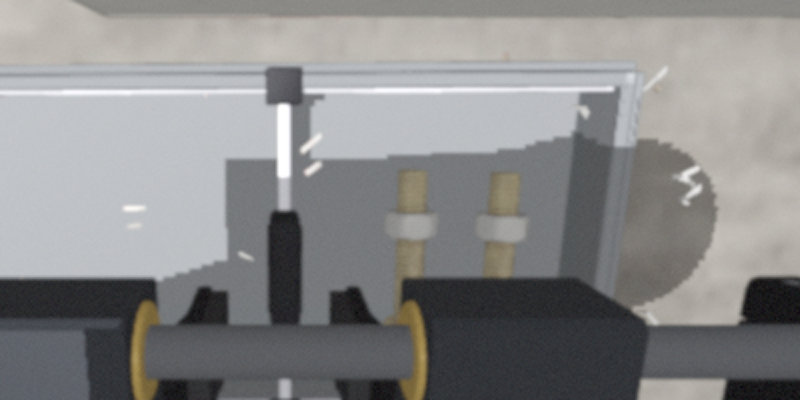

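The bolts lie upright in the right bay, at crop columns 410 and 503. The tab at 285 is centred between the fingers, so I'll slide divider B now.

Request:
servo_tool:
  commands:
    - [[0.65,0,1.5,30,0,0,0],[0.65,0,1.5,50,0,0,0],[0.65,0,1.5,59,0,0,0],[0.8,0,1.5,59,0,0,0],[1,0,1.5,59,0,0,0]]

```text
time_s: 18.0
tcp_pos: [0.426, -0.0279, 0.0342]
ee_rot: [[1.0, -0.0, 0.001], [-0.0, -1.0, -0.0], [0.001, 0.0, -1.0]]
wrist_force: [-0.1, -0.5, -0.9]
gripper_width: 0.247
gripper_force: 0.0
```

Request:
servo_tool:
  commands:
    - [[1,0,0,0,0,0,0],[1,0,0,0,0,0,0],[1,0,0,0,0,0,0],[1,0,0,0,0,0,0],[1,0,0,0,0,0,0]]

```text
time_s: 18.5
tcp_pos: [0.4262, -0.0276, 0.0346]
ee_rot: [[1.0, 0.001, 0.002], [0.001, -1.0, -0.0], [0.002, 0.0, -1.0]]
wrist_force: [-0.3, -2.3, 6.0]
gripper_width: 0.136
gripper_force: 30.0
```

Request:
servo_tool:
  commands:
    - [[1,0,6,0,0,0,0],[1,0,14,0,0,0,0],[1,0,23,0,0,0,0],[1,0,33,0,0,0,0],[1,0,33,0,0,0,0]]

```text
time_s: 19.0
tcp_pos: [0.4265, -0.061, 0.0346]
ee_rot: [[1.0, 0.0, 0.002], [0.0, -1.0, 0.0], [0.002, -0.0, -1.0]]
wrist_force: [0.5, -2.8, 5.4]
gripper_width: 0.134
gripper_force: 30.0
```

Run:
```python
from h import *
go(.425,.1425,.1,0)
```

```text
shift [  -1.4 -203.5  -65.4] turn [-0.0001 -0.0023  0.0002] t 19.0 pos [ 0.4265 -0.061   0.0346] F [ 0.5 -2.8  5.4] g 0.134 30.0
```

Request:
servo_tool:
  commands:
    - [[0.65,0,0,0,0,0,0],[0.65,0,0,0,0,0,0],[0.65,0,0,0,0,0,0],[0.65,0,0,-30,0,0,0],[0.65,0,0,-60,0,0,0]]

```text
time_s: 19.5
tcp_pos: [0.4244, -0.0606, 0.0935]
ee_rot: [[1.0, 0.0, -0.004], [0.0, -1.0, -0.001], [-0.004, 0.001, -1.0]]
wrist_force: [0.8, 0.4, 0.7]
gripper_width: 0.345
gripper_force: 0.0
```

Request:
servo_tool:
  commands:
    - [[0.65,0,-45,0,0,0,0],[0.65,0,-90,0,0,0,0],[0.65,0,-135,0,0,0,0],[0.65,0,-175,0,0,0,0],[0.65,0,-203,0,0,0,0]]

```text
time_s: 20.0
tcp_pos: [0.4251, 0.1449, 0.0937]
ee_rot: [[1.0, 0.002, 0.0], [0.002, -1.0, 0.0], [0.0, -0.0, -1.0]]
wrist_force: [1.6, -0.9, -0.1]
gripper_width: 0.347
gripper_force: 0.0
```

Request:
servo_tool:
  commands:
    - [[0.65,0,0,0,0,0,0],[0.65,0,0,30,0,0,0],[0.65,0,0,58,0,0,0],[0.65,0,0,58,0,0,0],[0.65,0,0,58,0,0,0]]

```text
time_s: 20.5
tcp_pos: [0.4253, 0.1419, 0.0358]
ee_rot: [[1.0, 0.0, -0.001], [0.0, -1.0, -0.001], [-0.001, 0.001, -1.0]]
wrist_force: [0.2, 0.0, 0.9]
gripper_width: 0.353
gripper_force: 0.0
```

Request:
servo_tool:
  commands:
    - [[1,0,0,0,0,0,0],[1,0,0,0,0,0,0],[1,0,0,0,0,0,0],[1,0,0,0,0,0,0],[1,0,0,0,0,0,0]]

```text
time_s: 21.0
tcp_pos: [0.426, 0.1428, 0.0366]
ee_rot: [[1.0, 0.001, 0.002], [0.001, -1.0, 0.001], [0.002, -0.001, -1.0]]
wrist_force: [-0.1, -0.6, 6.1]
gripper_width: 0.133
gripper_force: 30.0
```

Run:
```python
from h import *
go(.425,.03,.034,0)
```

```text
shift [ -1.2 112.8   2.5] turn [-0.0009 -0.0015  0.0009] t 21.0 pos [0.426  0.1428 0.0366] F [-0.1 -0.6  6.1] g 0.133 30.0
```

Request:
servo_tool:
  commands:
    - [[1,0,10,0,0,0,0],[1,0,30,0,0,0,0],[1,0,55,0,0,0,0],[1,0,85,0,0,0,0],[1,0,113,0,0,0,0]]

```text
time_s: 21.5
tcp_pos: [0.4269, 0.0296, 0.0367]
ee_rot: [[1.0, 0.002, 0.004], [0.002, -1.0, 0.002], [0.004, -0.002, -1.0]]
wrist_force: [1.4, 3.0, 3.2]
gripper_width: 0.132
gripper_force: 30.0
```

Request:
servo_tool:
  commands:
    - [[1,0,0,0,0,0,0],[0.3,0,0,0,0,0,0],[0.3,0,0,0,0,0,0],[0.3,0,0,0,0,0,0],[0.3,0,0,-30,0,0,0]]

```text
time_s: 22.0
tcp_pos: [0.4221, 0.0287, 0.0629]
ee_rot: [[1.0, 0.0, -0.01], [0.0, -1.0, -0.004], [-0.01, 0.004, -1.0]]
wrist_force: [-0.1, -0.2, 0.9]
gripper_width: 0.411
gripper_force: 0.0
```

Request:
servo_tool:
  commands:
    - [[0.3,0,0,-50,0,0,0],[0.3,0,-20,-90,0,0,0],[0.3,-20,-60,-120,0,0,0],[0.3,-40,-105,-120,0,0,0],[0.3,-60,-150,-120,0,0,0]]

```text
time_s: 22.5
tcp_pos: [0.3652, 0.1798, 0.1869]
ee_rot: [[1.0, -0.0, 0.002], [-0.0, -1.0, 0.002], [0.002, -0.002, -1.0]]
wrist_force: [1.0, -0.9, -0.3]
gripper_width: 0.691
gripper_force: 0.0
```

Request:
servo_tool:
  commands:
    - [[0.3,-20,-40,0,0,0,0],[0.3,-35,-80,0,0,0,0],[0.3,-35,-80,0,0,0,0],[0.3,-35,-80,0,0,0,0],[0.3,-35,-80,0,0,0,0]]

```text
time_s: 23.0
tcp_pos: [0.3307, 0.2572, 0.1853]
ee_rot: [[1.0, 0.0, -0.001], [0.0, -1.0, -0.001], [-0.001, 0.001, -1.0]]
wrist_force: [-0.6, -0.5, 0.0]
gripper_width: 0.701
gripper_force: 0.0
```

Run:
```python
from h import *
import pickle
go(.368,.259,.1,0)
c=cap('wrist'); pickle.dump(c,open('w4.pkl','wb'))
cv2.imwrite('pics/w4.png',c['pixels'][:,:,::-1])
```

```text
shift [37.4 -1.9 85.3] turn [0.0011 0.0009 0.0002] t 23.0 pos [0.3307 0.2572 0.1853] F [-0.6 -0.5  0. ] g 0.701 0.0
```

View pics/w4.png

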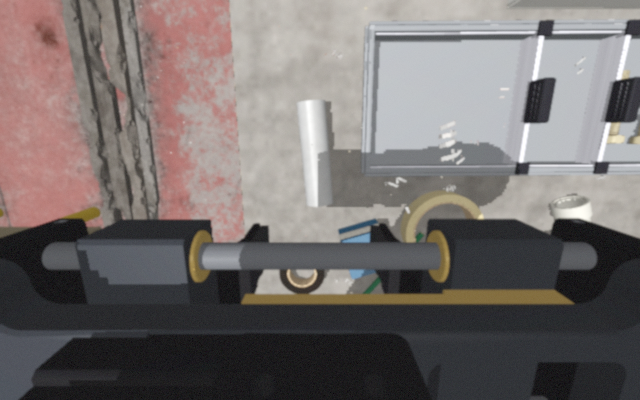

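The near pipe runs from (313,103) to (319,205). The tote's left bay is clear and wide.

Run:
```python
from h import *
import pickle
c=pickle.load(open('w4.pkl','rb'))
a=ray(c,(313,103),.02);b=ray(c,(318.5,205),.02); print(a,b,(a+b)/2,np.degrees(np.arctan2(a[1]-b[1],a[0]-b[0])))
print('rimleft',ray(c,(367,28),.036),ray(c,(362,170),.036),'edge',ray(c,(240,150),0),'A',ray(c,(543,100),.058))
# far pipe via top, threshold bright grey
t=pickle.load(open('c0.pkl','rb'))['top']
m=c['pixels'];g=cv2.cvtColor(m,cv2.COLOR_RGB2GRAY)
```

```text
[0.4249527  0.26447773 0.02      ] [0.30552837 0.25834806 0.02      ] [0.36524054 0.2614129  0.02      ] 2.938231040411362
rimleft [0.49599509 0.20894356 0.036     ] [0.35111822 0.20875077 0.036     ] edge [0.37105259 0.35598054 0.        ] A [0.42464842 0.0332588  0.058     ]
```

Request:
servo_tool:
  commands:
    - [[0.3,15,-2,40,0,0,-0.05],[0.3,34,-4,90,0,0,-0.05],[0.3,34,-4,135,0,0,-0.05],[0.3,34,-4,140,0,0,-0.05],[0.3,34,-4,140,0,0,-0.05]]

```text
time_s: 23.55
tcp_pos: [0.3653, 0.2605, 0.0454]
ee_rot: [[0.999, 0.049, -0.001], [0.049, -0.999, -0.003], [-0.002, 0.003, -1.0]]
wrist_force: [-0.0, 0.5, 1.2]
gripper_width: 0.702
gripper_force: 0.0
```

Request:
servo_tool:
  commands:
    - [[0.3,0,0,20,0,0,0],[0.3,0,0,40,0,0,0],[0.3,0,0,46,0,0,0],[0.3,0,0,46,0,0,0],[0.5,0,0,46,0,0,0]]

```text
time_s: 24.05
tcp_pos: [0.366, 0.263, 0.0015]
ee_rot: [[0.999, 0.051, 0.002], [0.051, -0.999, 0.003], [0.002, -0.003, -1.0]]
wrist_force: [0.5, -0.2, 0.1]
gripper_width: 0.666
gripper_force: 0.0
```

Request:
servo_tool:
  commands:
    - [[0.8,0,0,0,0,0,0],[1,0,0,0,0,0,0],[1,0,0,0,0,0,0],[1,0,0,0,0,0,0],[1,0,0,0,0,0,0]]

```text
time_s: 24.55
tcp_pos: [0.3652, 0.2619, 0.0001]
ee_rot: [[0.999, 0.05, 0.0], [0.05, -0.999, 0.0], [0.0, -0.0, -1.0]]
wrist_force: [-1.2, 0.1, 4.4]
gripper_width: 0.371
gripper_force: 29.8
```

Run:
```python
from h import *
go(.423,.163,.11,0)
```

```text
shift [  52.8  101.7 -109.9] turn [-0.0001 -0.0002  0.0504] t 24.6 pos [3.652e-01 2.619e-01 1.000e-04] F [-1.2  0.1  4.4] g 0.371 29.8
```

Request:
servo_tool:
  commands:
    - [[1,0,0,-20,0,0,0],[1,0,0,-60,0,0,0.045],[1,0,0,-90,0,0,0.045],[1,0,0,-90,0,0,0.045],[1,0,0,-90,0,0,0.045]]

```text
time_s: 25.05
tcp_pos: [0.3647, 0.2615, 0.0896]
ee_rot: [[1.0, 0.005, -0.0], [0.005, -1.0, 0.001], [-0.0, -0.001, -1.0]]
wrist_force: [0.0, 0.4, -2.7]
gripper_width: 0.371
gripper_force: 29.8
```

Request:
servo_tool:
  commands:
    - [[1,20,35,0,0,0,0],[1,40,70,0,0,0,0],[1,58,99,0,0,0,0],[1,58,99,0,0,0,0],[1,58,99,0,0,0,0]]

```text
time_s: 25.55
tcp_pos: [0.4228, 0.1617, 0.088]
ee_rot: [[1.0, 0.003, -0.003], [0.003, -1.0, -0.002], [-0.003, 0.002, -1.0]]
wrist_force: [-0.5, -0.2, -1.5]
gripper_width: 0.372
gripper_force: 29.8
```

Run:
```python
from h import *
go(.423,.163,.0045,0)
```

```text
shift [ 0.5 -1.5 83.5] turn [0.0023 0.0033 0.0028] t 25.6 pos [0.4228 0.1617 0.088 ] F [-0.5 -0.2 -1.5] g 0.372 29.8
```

Request:
servo_tool:
  commands:
    - [[1,0,1,30,0,0,0],[1,0,1,55,0,0,0],[1,0,1,75,0,0,0],[1,0,1,83,0,0,0],[1,0,1,83,0,0,0]]

```text
time_s: 26.05
tcp_pos: [0.4228, 0.1622, 0.0056]
ee_rot: [[1.0, 0.007, -0.002], [0.007, -1.0, -0.002], [-0.002, 0.002, -1.0]]
wrist_force: [0.3, -0.8, -1.3]
gripper_width: 0.37
gripper_force: 29.9
```

Request:
servo_tool:
  commands:
    - [[1,0,0,0,0,0,0],[0.57,0,0,0,0,0,0],[0.57,0,0,0,0,0,0],[0.57,0,0,0,0,0,0],[0.57,0,0,0,0,0,0]]

```text
time_s: 26.55
tcp_pos: [0.4239, 0.1623, 0.0072]
ee_rot: [[1.0, 0.005, 0.001], [0.005, -1.0, 0.001], [0.001, -0.001, -1.0]]
wrist_force: [-0.3, 0.2, 0.3]
gripper_width: 0.43
gripper_force: 0.0
```

Request:
servo_tool:
  commands:
    - [[0.57,0,0,-20,0,0,0],[0.57,0,0,-45,0,0,0],[0.57,0,0,-90,0,0,0],[0.57,0,0,-140,0,0,0],[0.3,0,0,-190,0,0,0]]

```text
time_s: 27.05
tcp_pos: [0.4232, 0.1616, 0.1989]
ee_rot: [[1.0, 0.005, 0.0], [0.005, -1.0, 0.0], [0.0, -0.0, -1.0]]
wrist_force: [1.9, 0.5, 0.2]
gripper_width: 0.464
gripper_force: 0.0
```

Run:
```python
from h import *
import pickle
go(.66,.28,.2,-7)
c=cap('wrist'); pickle.dump(c,open('w5.pkl','wb'))
o=np.zeros((400,800,3),np.uint8); o[:,:640]=c['pixels'][:,:,::-1]
cv2.imwrite('pics/w5.png',o[:300,:640])
for k,X in {'pipe@.161':(.423,.161,.02),'p0':(.659,.265,.018)}.items(): print(k,proj(c,X))
```

```text
shift [ 237.4 -117.2   -1.1] turn [-0.     -0.      0.1273] t 27.1 pos [0.4232 0.1616 0.1989] F [1.9 0.5 0.2] g 0.464 0.0
pipe@.161 [320.06317697 183.11374417]
p0 [223.45321586 -36.17882819]
```

View pics/w5.png

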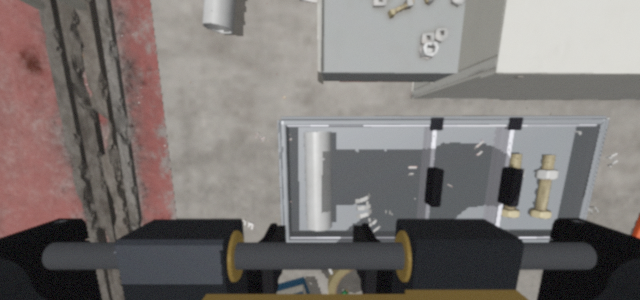

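Pipe 1 lies in the left bay (columns 303–330). The far pipe's near end is at (217,25), clear of the drawer. Going to it now.

Request:
servo_tool:
  commands:
    - [[0,40,-20,-10,0,0,0],[0,80,-40,-20,0,0,0.05],[0,120,-60,-20,0,0,0.11],[0,160,-80,-20,0,0,0.11],[0,200,-100,-20,0,0,0.11]]

```text
time_s: 27.6
tcp_pos: [0.6246, 0.2637, 0.2164]
ee_rot: [[0.994, -0.105, -0.0], [-0.105, -0.994, 0.0], [-0.0, -0.0, -1.0]]
wrist_force: [0.5, -0.7, 0.4]
gripper_width: 0.929
gripper_force: 0.0
```

Run:
```python
from h import *
import pickle
go(.685,.281,.1,-6)
c=cap('wrist'); pickle.dump(c,open('w6.pkl','wb'))
cv2.imwrite('pics/w6.png',c['pixels'][:300,:,::-1])
```

```text
shift [ 58.3 -23.5 116.4] turn [-0.0001  0.0001 -0.0003] t 27.6 pos [0.6246 0.2637 0.2164] F [ 0.5 -0.7  0.4] g 0.929 0.0
```

View pics/w6.png

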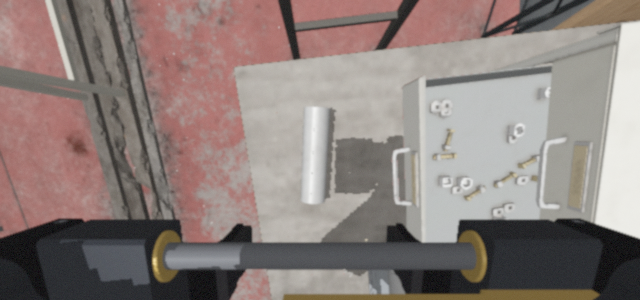

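Run:
```python
from h import *
import pickle
c=pickle.load(open('w6.pkl','rb'))
a=ray(c,(319,108),.02);b=ray(c,(313,203),.02); print(a,b,(a+b)/2,np.degrees(np.arctan2(a[1]-b[1],a[0]-b[0])))
for z in(.09,.11): print('handle',ray(c,(392,150),z),ray(c,(396,205),z),'face',ray(c,(404,85),z))
print('edge',ray(c,(245,150),0))
```

```text
[0.71514686 0.25488763 0.02      ] [0.59494774 0.27572919 0.02      ] [0.6550473  0.26530841 0.02      ] -9.836825402109485
handle [0.66101987 0.18420858 0.09      ] [0.60123166 0.18245687 0.09      ] face [0.72318823 0.16966602 0.09      ]
handle [0.66298501 0.18908249 0.11      ] [0.60717732 0.1874474  0.11      ] face [0.7210144  0.17550812 0.11      ]
edge [0.67312769 0.36000526 0.        ]
```

The far pipe runs from (319,108) to (313,203). The drawer handle at (392,150) juts out to y ≈ 0.187, so I'll lean the gripper 10° away from it about the pipe axis.

```bash
cat >> h.py <<'E'
def gotilt(tip,yaw,tilt):
    from scipy.spatial.transform import Rotation as Ro
    s=r.sense(); R=np.array(s['ee_rot']); k=np.radians(yaw)
    T=np.array([[np.cos(k),np.sin(k),0],[np.sin(k),-np.cos(k),0],[0,0,-1]])@Ro.from_rotvec([np.radians(-tilt),0,0]).as_matrix()
    X=np.array(tip)+.008*T[:,2]
    print('tcp',X.round(4),'shift',(R.T@(X-s['tcp_pos'])*1000).round(1),'turn',Ro.from_matrix(R.T@T).as_rotvec().round(4),'world',((X-s['tcp_pos'])*1000).round(1)); print('tool axes of world -z',T.T@[0,0,-1])
E
python3 - <<'E'
from h import *
gotilt((.66,.2745,.11),-9.8,10)
E
```

```text
tcp [0.6598 0.2731 0.1021] shift [ 28.5  -9.9 110.9] turn [-0.1738 -0.0081  0.066 ] world [  29.6    6.8 -110.9]
tool axes of world -z [ 0.         -0.17364818  0.98480775]
```

Request:
servo_tool:
  commands:
    - [[0.25,10,-4,20,-0.06,0,0.02],[0.25,20,-10,50,-0.12,0,0.045],[0.25,28.5,-10,70,-0.174,-0.008,0.066],[0.25,28.5,-10,70,-0.174,-0.008,0.066],[0.25,28.5,-10,70,-0.174,-0.008,0.066]]

```text
time_s: 28.15
tcp_pos: [0.6523, 0.27, 0.146]
ee_rot: [[0.985, -0.167, -0.033], [-0.17, -0.971, -0.171], [-0.003, 0.174, -0.985]]
wrist_force: [-0.2, -0.7, 0.7]
gripper_width: 0.759
gripper_force: 0.0
```

Run:
```python
from h import *
gotilt((.66,.2745,.0115),-9.8,10)
```

```text
tcp [0.6598 0.2731 0.0036] shift [  7.3 -29.  139.4] turn [0.0003 0.003  0.001 ] world [   7.5    3.1 -142.3]
tool axes of world -z [ 0.         -0.17364818  0.98480775]
```

Request:
servo_tool:
  commands:
    - [[0.25,7,-12,45,0,0,0],[0.25,7,-21,90,0,0,0],[0.25,7,-27,120,0,0,0],[0.25,7,-27,120,0,0,0],[0.25,7,-27,120,0,0,0]]

```text
time_s: 28.65
tcp_pos: [0.6613, 0.2749, 0.0266]
ee_rot: [[0.985, -0.167, -0.028], [-0.17, -0.971, -0.169], [0.001, 0.171, -0.985]]
wrist_force: [0.1, 0.9, 1.5]
gripper_width: 0.751
gripper_force: 0.0
```

Run:
```python
from h import *
gotilt((.66,.2745,.0115),-9.8,10); go(.66,.27,.2)
```

```text
tcp [0.6598 0.2731 0.0036] shift [-1.3 -1.9 22.9] turn [-0.0025 -0.0009  0.0002] world [ -1.6  -1.8 -22.9]
tool axes of world -z [ 0.         -0.17364818  0.98480775]
shift [  -0.4   34.7 -170. ] turn None t 28.6 pos [0.6613 0.2749 0.0266] F [0.1 0.9 1.5] g 0.751 0.0
```

Request:
servo_tool:
  commands:
    - [[0.25,0,-1,8,0,0,0],[0.25,0,-2,15,0,0,0],[0.25,0,-3,21,0,0,0],[0.25,0,-3,21,0,0,0],[0.25,0,-3,21,0,0,0]]

```text
time_s: 29.15
tcp_pos: [0.66, 0.274, 0.0027]
ee_rot: [[0.985, -0.167, -0.032], [-0.17, -0.971, -0.171], [-0.002, 0.173, -0.985]]
wrist_force: [0.5, 0.1, 0.0]
gripper_width: 0.749
gripper_force: 0.0
```

Request:
servo_tool:
  commands:
    - [[0.5,0,0,0,0,0,0],[0.6,0,0,0,0,0,0],[0.8,0,0,0,0,0,0],[1,0,0,0,0,0,0],[1,0,0,0,0,0,0]]

```text
time_s: 29.65
tcp_pos: [0.66, 0.274, 0.0028]
ee_rot: [[0.985, -0.167, -0.032], [-0.17, -0.971, -0.17], [-0.002, 0.173, -0.985]]
wrist_force: [-0.0, 0.7, -0.8]
gripper_width: 0.383
gripper_force: 0.1
```

Request:
servo_tool:
  commands:
    - [[1,0,0,0,0,0,0],[1,0,0,0,0,0,0],[1,0,0,0,0,0,0],[1,0,0,0,0,0,0],[1,0,0,0,0,0,0]]

```text
time_s: 30.15
tcp_pos: [0.66, 0.274, 0.0027]
ee_rot: [[0.985, -0.167, -0.032], [-0.17, -0.971, -0.17], [-0.002, 0.173, -0.985]]
wrist_force: [0.3, 0.4, 1.3]
gripper_width: 0.366
gripper_force: 30.0
```

Request:
servo_tool:
  commands:
    - [[1,0,4,-20,0,0,0],[1,0,11,-60,0,0,0],[1,0,18,-100,0,0,0],[1,0,25,-140,0,0,0],[1,0,31,-177,0,0,0]]

```text
time_s: 30.65
tcp_pos: [0.6601, 0.274, 0.1838]
ee_rot: [[0.985, -0.167, -0.032], [-0.17, -0.971, -0.17], [-0.003, 0.173, -0.985]]
wrist_force: [0.9, -0.0, -1.7]
gripper_width: 0.373
gripper_force: 30.0
```

Run:
```python
from h import *
go(.50,.25,.18,0)
```

```text
shift [-153.7   49.5   12.9] turn [ 0.1731  0.0174 -0.1705] t 30.6 pos [0.6601 0.274  0.1838] F [ 0.9 -0.  -1.7] g 0.373 30.0
```

Request:
servo_tool:
  commands:
    - [[1,-30,10,0,0.03,0,-0.03],[1,-60,20,5,0.08,0.005,-0.08],[1,-95,30,8,0.13,0.01,-0.13],[1,-125,40,11,0.173,0.017,-0.17],[1,-154,50,13,0.173,0.017,-0.17]]

```text
time_s: 31.15
tcp_pos: [0.4978, 0.2482, 0.1784]
ee_rot: [[1.0, -0.001, -0.001], [-0.001, -1.0, 0.001], [-0.001, -0.001, -1.0]]
wrist_force: [0.7, -0.2, -0.8]
gripper_width: 0.372
gripper_force: 30.0
```

Run:
```python
from h import *
go(.423,.108,.095,0)
```

```text
shift [-74.5 140.3  83.4] turn [-0.0005  0.001  -0.0014] t 31.1 pos [0.4978 0.2482 0.1784] F [ 0.7 -0.2 -0.8] g 0.372 30.0
```

Request:
servo_tool:
  commands:
    - [[1,-14,28,0,0,0,0],[1,-28,56,10,0,0,0],[1,-42,84,30,0,0,0],[1,-56,112,55,0,0,0],[1,-70,140,83,0,0,0]]

```text
time_s: 31.65
tcp_pos: [0.4291, 0.1087, 0.0954]
ee_rot: [[1.0, -0.0, 0.001], [-0.0, -1.0, 0.001], [0.001, -0.001, -1.0]]
wrist_force: [0.7, 0.4, -0.6]
gripper_width: 0.371
gripper_force: 30.0
```

Request:
servo_tool:
  commands:
    - [[1,0,0,0,0,0,0],[1,0,0,0,0,0,0],[1,0,0,30,0,0,0],[1,0,0,55,0,0,0],[1,0,0,55,0,0,0]]

```text
time_s: 32.15
tcp_pos: [0.4289, 0.1094, 0.0389]
ee_rot: [[1.0, -0.0, -0.004], [-0.0, -1.0, -0.003], [-0.004, 0.003, -1.0]]
wrist_force: [0.4, 0.6, -1.4]
gripper_width: 0.37
gripper_force: 30.0
```

Run:
```python
from h import *
go(.428,.108,.0075,0)
```

```text
shift [-0.7  1.3 31.4] turn [ 0.003   0.0042 -0.0004] t 32.1 pos [0.4289 0.1094 0.0389] F [ 0.4  0.6 -1.4] g 0.37 30.0
```

Request:
servo_tool:
  commands:
    - [[1,0,1,12,0,0,0],[1,0,1,24,0,0,0],[1,0,1,31,0,0,0],[1,0,1,31,0,0,0],[1,0,1,31,0,0,0]]

```text
time_s: 32.65
tcp_pos: [0.4307, 0.1092, 0.0105]
ee_rot: [[1.0, 0.0, 0.001], [0.0, -1.0, 0.0], [0.001, -0.0, -1.0]]
wrist_force: [0.1, -0.4, -1.0]
gripper_width: 0.37
gripper_force: 30.0
```

Request:
servo_tool:
  commands:
    - [[0.57,0,0,0,0,0,0],[0.57,0,0,0,0,0,0],[0.57,0,0,0,0,0,0],[0.57,0,0,0,0,0,0],[0.57,0,0,0,0,0,0]]

```text
time_s: 33.15
tcp_pos: [0.4299, 0.1086, 0.0098]
ee_rot: [[1.0, -0.0, 0.0], [-0.0, -1.0, -0.0], [0.0, 0.0, -1.0]]
wrist_force: [-0.0, -0.2, -0.0]
gripper_width: 0.425
gripper_force: 0.0
```

Request:
servo_tool:
  commands:
    - [[0.57,0,0,-20,0,0,0],[0.57,0,0,-50,0,0,0],[0.57,0,0,-95,0,0,0],[0.57,0,0,-95,0,0,0],[0.57,0,0,-95,0,0,0]]

```text
time_s: 33.65
tcp_pos: [0.4301, 0.1089, 0.1055]
ee_rot: [[1.0, -0.001, 0.002], [-0.001, -1.0, 0.001], [0.002, -0.001, -1.0]]
wrist_force: [0.3, -0.8, -0.7]
gripper_width: 0.427
gripper_force: 0.0
```

Run:
```python
from h import *
go(.425,.0295,.036,0)
c=cap('wrist')
g=cv2.cvtColor(c['pixels'],cv2.COLOR_RGB2GRAY)
v=int(proj(c,(.47,.1,.03))[1]); print(v,[int(x) for x in g[v,180:480:4]])
for y in(.1993,.162,.108,.03): print(y,proj(c,(.47,y,.03)))
```

```text
shift [-5.2 79.5 69.4] turn [-0.0014 -0.002  -0.0008] t 33.6 pos [0.4301 0.1089 0.1055] F [ 0.3 -0.8 -0.7] g 0.427 0.0
159 [170, 170, 171, 171, 174, 176, 177, 209, 130, 81, 83, 98, 117, 121, 184, 204, 220, 229, 246, 239, 215, 198, 180, 151, 115, 117, 118, 209, 208, 208, 155, 201, 221, 240, 248, 224, 209, 198, 172, 128, 119, 116, 120, 118, 118, 119, 120, 120, 118, 119, 117, 118, 119, 117, 118, 122, 139, 165, 255, 185, 116, 119, 115, 117, 117, 116, 118, 119, 117, 114, 119, 118, 118, 203, 124]
0.1993 [216.25174479 160.11118905]
0.162 [258.98464198 160.05907278]
0.108 [320.89054259 159.98357345]
0.03 [410.39502593 159.87441538]
```

Request:
servo_tool:
  commands:
    - [[0.65,-5,40,0,0,0,0],[0.65,-5,79,0,0,0,0],[0.65,-5,79,0,0,0,0],[0.65,-5,79,0,0,0,0],[0.65,-5,79,0,0,0,0]]

```text
time_s: 34.2
tcp_pos: [0.4245, 0.0298, 0.1039]
ee_rot: [[1.0, -0.0, -0.002], [-0.0, -1.0, -0.001], [-0.002, 0.001, -1.0]]
wrist_force: [0.1, 0.4, 0.2]
gripper_width: 0.347
gripper_force: 0.0
```

Request:
servo_tool:
  commands:
    - [[0.65,0,0,30,0,0,0],[0.65,0,0,60,0,0,0],[0.65,0,0,69,0,0,0],[0.65,0,0,69,0,0,0],[0.65,0,0,69,0,0,0]]

```text
time_s: 34.7
tcp_pos: [0.4255, 0.0302, 0.0363]
ee_rot: [[1.0, 0.001, 0.001], [0.001, -1.0, -0.0], [0.001, 0.0, -1.0]]
wrist_force: [0.1, 0.9, -0.0]
gripper_width: 0.354
gripper_force: 0.0
```

Request:
servo_tool:
  commands:
    - [[1,0,0,0,0,0,0],[1,0,0,0,0,0,0],[1,0,0,0,0,0,0],[1,0,0,0,0,0,0],[1,0,0,0,0,0,0]]

```text
time_s: 35.2
tcp_pos: [0.4252, 0.0295, 0.0364]
ee_rot: [[1.0, 0.0, 0.001], [0.0, -1.0, -0.0], [0.001, 0.0, -1.0]]
wrist_force: [-1.2, -1.1, 6.5]
gripper_width: 0.136
gripper_force: 30.0
```

Request:
servo_tool:
  commands:
    - [[1,0,-8,0,0,0,0],[1,0,-18,0,0,0,0],[1,0,-28,0,0,0,0],[1,0,-38,0,0,0,0],[1,0,-46,0,0,0,0]]

```text
time_s: 35.7
tcp_pos: [0.4248, 0.0755, 0.0364]
ee_rot: [[1.0, 0.0, 0.0], [0.0, -1.0, -0.001], [0.0, 0.001, -1.0]]
wrist_force: [-1.3, -2.4, 7.8]
gripper_width: 0.134
gripper_force: 30.0
```

Request:
servo_tool:
  commands:
    - [[1,0,-8,0,0,0,0],[1,0,-18,0,0,0,0],[1,0,-28,0,0,0,0],[1,0,-38,0,0,0,0],[1,0,-46,0,0,0,0]]

```text
time_s: 36.2
tcp_pos: [0.4245, 0.1213, 0.0364]
ee_rot: [[1.0, 0.0, -0.001], [0.0, -1.0, -0.002], [-0.001, 0.002, -1.0]]
wrist_force: [-2.6, -2.1, 9.0]
gripper_width: 0.13
gripper_force: 30.0
```

Run:
```python
from h import *
go(.425,.1308,.036,0)
```

```text
shift [ 0.5 -9.5  0.4] turn [0.0018 0.0008 0.0002] t 36.2 pos [0.4245 0.1213 0.0364] F [-2.6 -2.1  9. ] g 0.13 30.0
```

Now in small steps, watching the force.

Request:
servo_tool:
  commands:
    - [[1,0,-2,0,0,0,0],[1,0,-4,0,0,0,0],[1,0,-6,0,0,0,0],[1,0,-7,0,0,0,0],[1,0,-7,0,0,0,0]]

```text
time_s: 36.7
tcp_pos: [0.4245, 0.1281, 0.0364]
ee_rot: [[1.0, 0.0, -0.001], [0.0, -1.0, -0.001], [-0.001, 0.001, -1.0]]
wrist_force: [-2.3, -0.7, 9.2]
gripper_width: 0.133
gripper_force: 30.0
```

Request:
servo_tool:
  commands:
    - [[1,0,-0.5,0,0,0,0],[1,0,-1,0,0,0,0],[1,0,-1,0,0,0,0],[1,0,-1.5,0,0,0,0],[1,0,-1.5,0,0,0,0]]

```text
time_s: 37.2
tcp_pos: [0.4244, 0.1295, 0.0364]
ee_rot: [[1.0, 0.0, -0.001], [0.0, -1.0, -0.002], [-0.001, 0.002, -1.0]]
wrist_force: [-2.5, -2.5, 8.3]
gripper_width: 0.135
gripper_force: 30.0
```

Request:
servo_tool:
  commands:
    - [[1,0,-0.5,0,0,0,0],[1,0,-1,0,0,0,0],[1,0,-1,0,0,0,0],[1,0,-1,0,0,0,0],[1,0,-1,0,0,0,0]]

```text
time_s: 37.7
tcp_pos: [0.4244, 0.1304, 0.0364]
ee_rot: [[1.0, -0.0, -0.001], [-0.0, -1.0, -0.002], [-0.001, 0.002, -1.0]]
wrist_force: [-1.0, -2.8, 7.7]
gripper_width: 0.135
gripper_force: 30.0
```

Request:
servo_tool:
  commands:
    - [[1,0,-0.5,0,0,0,0],[1,0,-1,0,0,0,0],[1,0,-1,0,0,0,0],[1,0,-1,0,0,0,0],[1,0,-1,0,0,0,0]]

```text
time_s: 38.2
tcp_pos: [0.4244, 0.1313, 0.0364]
ee_rot: [[1.0, -0.0, -0.001], [-0.0, -1.0, -0.002], [-0.001, 0.002, -1.0]]
wrist_force: [-2.3, -3.0, 9.4]
gripper_width: 0.13
gripper_force: 30.0
```

Request:
servo_tool:
  commands:
    - [[1,0,-0.5,0,0,0,0],[1,0,-1,0,0,0,0],[1,0,-1,0,0,0,0],[1,0,-1,0,0,0,0],[1,0,-1,0,0,0,0]]

```text
time_s: 38.7
tcp_pos: [0.4243, 0.1314, 0.0364]
ee_rot: [[1.0, 0.0, -0.001], [0.0, -1.0, -0.003], [-0.001, 0.003, -1.0]]
wrist_force: [0.6, -6.1, 9.5]
gripper_width: 0.137
gripper_force: 30.0
```

The divider stopped at y = 0.1314 as the force rose, which is contact. One more small press, then release, lift and look.

Request:
servo_tool:
  commands:
    - [[1,0,-0.5,0,0,0,0],[1,0,-0.5,0,0,0,0],[1,0,-0.5,0,0,0,0],[1,0,-0.5,0,0,0,0],[1,0,-0.5,0,0,0,0]]

```text
time_s: 39.2
tcp_pos: [0.4243, 0.1314, 0.0364]
ee_rot: [[1.0, 0.0, -0.002], [0.0, -1.0, -0.004], [-0.002, 0.004, -1.0]]
wrist_force: [1.1, -8.5, 8.9]
gripper_width: 0.134
gripper_force: 30.0
```

Request:
servo_tool:
  commands:
    - [[0.65,0,0,0,0,0,0],[0.65,0,0,0,0,0,0],[0.65,0,0,0,0,0,0],[0.65,0,0,0,0,0,0],[0.65,0,0,-30,0,0,0]]

```text
time_s: 39.7
tcp_pos: [0.4222, 0.1321, 0.0629]
ee_rot: [[1.0, -0.001, -0.008], [-0.001, -1.0, -0.005], [-0.008, 0.005, -1.0]]
wrist_force: [-0.4, 0.4, 0.2]
gripper_width: 0.344
gripper_force: 0.0
```

Request:
servo_tool:
  commands:
    - [[0.3,0,40,-40,0,0,0],[0.3,0,80,-80,0,0,0],[0.3,-20,125,-120,0,0,0],[0.3,-40,170,-150,0,0,0],[0.3,-60,215,-150,0,0,0]]

```text
time_s: 40.2
tcp_pos: [0.3771, -0.056, 0.2116]
ee_rot: [[1.0, 0.002, 0.006], [0.002, -1.0, 0.001], [0.006, -0.001, -1.0]]
wrist_force: [0.4, -0.8, -0.1]
gripper_width: 0.674
gripper_force: 0.0
```

Run:
```python
from h import *
import pickle
go(.36,-.25,.21,0)
c=cap('top'); pickle.dump(c,open('t2.pkl','wb'))
w=cap('wrist')
o=np.zeros((520,800,3),np.uint8)
o[:]=cv2.resize(c['pixels'][190:320,190:390,::-1],(800,520),interpolation=cv2.INTER_CUBIC)
o[260:,480:]=cv2.resize(w['pixels'][:260,:320,::-1],(320,260))
hsv=cv2.cvtColor(c['pixels'],cv2.COLOR_RGB2HSV); m=cv2.inRange(hsv,(3,130,110),(14,255,255)); m[:, :400]=0;m[:,480:]=0
ys,xs=np.nonzero(m); print('orange',len(xs),xs.min(),xs.max(),ys.min(),ys.max())
cv2.imwrite('pics/t2.png',o)
```

```text
shift [-17.4 194.    1.4] turn [-0.0005 -0.0059  0.0017] t 40.2 pos [ 0.3771 -0.056   0.2116] F [ 0.4 -0.8 -0.1] g 0.674 0.0
orange 245 441 459 244 284
```

View pics/t2.png

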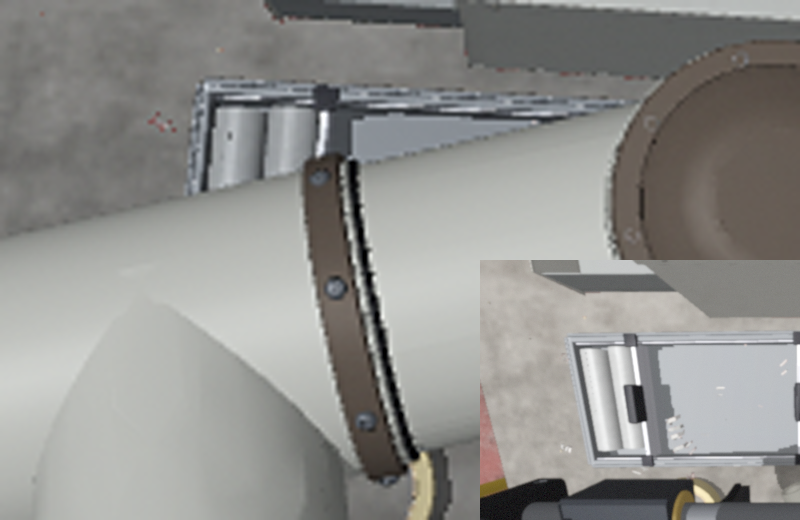

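The inset shows the two pipes side by side against the left wall with the divider against them. The pliers' orange blob in the top view has moved about 12 px up, so they have been knocked. I'll measure them again from close by.

Request:
servo_tool:
  commands:
    - [[0.3,0,45,0,0,0,0],[0.3,0,90,0,0,0,0],[0.3,0,135,0,0,0,0],[0.3,0,180,0,0,0,0],[0.3,0,225,0,0,0,0]]

```text
time_s: 40.8
tcp_pos: [0.3761, -0.2818, 0.2085]
ee_rot: [[1.0, 0.0, -0.0], [0.0, -1.0, -0.0], [-0.0, 0.0, -1.0]]
wrist_force: [1.6, 0.5, 0.1]
gripper_width: 0.696
gripper_force: 0.0
```

Request:
servo_tool:
  commands:
    - [[0.3,0,10,0,0,0,0],[0.3,0,10,0,0,0,0],[0.3,0,10,0,0,0,0],[0.3,0,10,0,0,0,0],[0.3,0,10,0,0,0,0]]

```text
time_s: 41.3
tcp_pos: [0.3762, -0.2893, 0.2092]
ee_rot: [[1.0, 0.002, 0.0], [0.002, -1.0, -0.001], [0.0, 0.001, -1.0]]
wrist_force: [0.2, -0.1, -0.7]
gripper_width: 0.703
gripper_force: 0.0
```

```bash
cat > pl.py <<'E'
from h import *
import pickle
go(.36,-.29,.21,0)
c=cap('wrist'); pickle.dump(c,open('w7.pkl','wb'))
hsv=cv2.cvtColor(c['pixels'],cv2.COLOR_RGB2HSV); m=cv2.inRange(hsv,(3,130,90),(14,255,255))
m[240:]=0
n,l,st,_=cv2.connectedComponentsWithStats(m); print(st[1:][st[1:,4]>50])
ys,xs=np.nonzero(m)
P=np.array([ray(c,(x,y),.0085)[:2] for x,y in zip(xs,ys)])
mu=P.mean(0); ev,V=np.linalg.eigh(np.cov((P-mu).T)); a=V[:,1]; a=a*(-np.sign(a[0])) # +y end = handles towards -x
p=(P-mu)@a; q=(P-mu)@np.array([-a[1],a[0]])
print('mean',mu,'axis',a,np.degrees(np.arctan2(a[1],a[0])),'p',p.min(),p.max(),'q',q.min(),q.max())
for lo in np.arange(p.min(),p.max(),.012):
    s=(p>=lo)&(p<lo+.012); print(round(lo,3),q[s].min().round(4),q[s].max().round(4))
cv2.imwrite('pics/w7.png',cv2.resize(c['pixels'][:250,160:560,::-1],None,fx=2,fy=2,interpolation=cv2.INTER_CUBIC))
E
python3 pl.py
```

```text
shift [-16.2   0.7  -0.8] turn [ 0.0005 -0.0003  0.0016] t 41.3 pos [ 0.3762 -0.2893  0.2092] F [ 0.2 -0.1 -0.7] g 0.703 0.0
[[312 119  36  75 829]]
mean [ 0.41342557 -0.30464992] axis [-0.99670269  0.08114028] 175.34588773889485 p -0.040819673026182314 0.05424205699780751 q -0.023340522483806865 0.020937777853849787
-0.041 -0.0121 0.0134
-0.029 -0.0175 0.0173
-0.017 -0.0207 0.0199
-0.005 -0.0225 0.0207
0.007 -0.0232 0.0209
0.019 -0.0233 0.0202
0.031 -0.0228 0.0198
0.043 -0.0219 0.0171
```

View pics/w7.png

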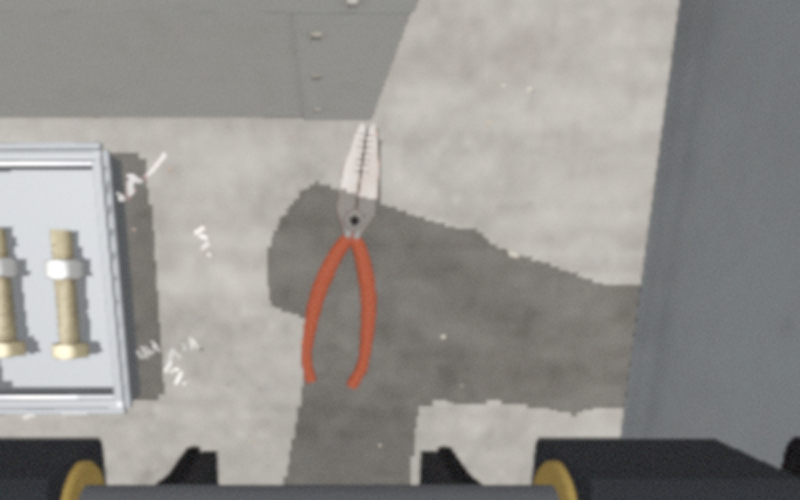

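The pliers' jaw tip is at crop (370,124), the pivot at (354,220) and the handle ends around (332,383). I'll compute the axis, the cabinet front and the joint room.

Run:
```python
from h import *
import pickle
c=pickle.load(open('w7.pkl','rb'))
f=lambda u,v,z:ray(c,(160+u/2-.25,v/2-.25),z)
t=f(369,124,.0075);pv=f(355,220,.012);h=f(332,385,.0085); a=(t-h)[:2]; print(t,pv,h,np.linalg.norm(a),'yaw',np.degrees(np.arctan2(a[1],a[0])))
print('origin',(t+h)/2,'grip',(t+h)[:2]/2+a/np.linalg.norm(a)*.010)
print('cab front',f(200,118,0),f(200,118,.05), 'cab right',f(375,118,0))
s=r.sense();print(s['joints'].round(1))
```

```text
[ 0.52118088 -0.31908519  0.0075    ] [ 0.46532272 -0.31124604  0.012     ] [ 0.35946254 -0.29774309  0.0085    ] 0.1631205244889083 yaw -7.517924291521856
origin [ 0.44032171 -0.30841414  0.008     ] grip [ 0.45023575 -0.3097225 ]
cab front [ 0.5260344  -0.21542906  0.        ] [ 0.5151236  -0.22495486  0.05      ] cab right [ 0.5261594  -0.32332035  0.        ]
[-17.9   7.3 -20.    0.  -62.7 107.9]
```

Request:
servo_tool:
  commands:
    - [[0.3,0,0,0,0,0,0.13],[0.3,0,0,0,0,0,0.26],[0.3,0,0,0,0,0,0.39],[0.3,0,0,0,0,0,0.52],[0.3,0,0,0,0,0,0.654]]

```text
time_s: 41.85
tcp_pos: [0.3761, -0.2897, 0.2092]
ee_rot: [[0.791, -0.612, 0.0], [-0.612, -0.791, -0.001], [0.001, 0.0, -1.0]]
wrist_force: [0.5, -0.0, 0.5]
gripper_width: 0.699
gripper_force: 0.0
```

Request:
servo_tool:
  commands:
    - [[0.3,0,0,0,0,0,0.13],[0.3,0,0,0,0,0,0.26],[0.3,0,0,0,0,0,0.39],[0.3,0,0,0,0,0,0.52],[0.3,0,0,0,0,0,0.654]]

```text
time_s: 42.35
tcp_pos: [0.3761, -0.2898, 0.2092]
ee_rot: [[0.255, -0.967, 0.0], [-0.967, -0.255, -0.001], [0.001, -0.0, -1.0]]
wrist_force: [-0.3, 0.1, 0.4]
gripper_width: 0.699
gripper_force: 0.0
```

Request:
servo_tool:
  commands:
    - [[0.3,0,0,0,0,0,0.13],[0.3,0,0,0,0,0,0.26],[0.3,0,0,0,0,0,0.39],[0.3,0,0,0,0,0,0.52],[0.3,0,0,0,0,0,0.654]]

```text
time_s: 42.85
tcp_pos: [0.3761, -0.2897, 0.2092]
ee_rot: [[-0.386, -0.923, 0.0], [-0.923, 0.386, -0.001], [0.0, -0.001, -1.0]]
wrist_force: [-0.5, 0.2, -0.3]
gripper_width: 0.699
gripper_force: 0.0
```

Request:
servo_tool:
  commands:
    - [[0.3,0,0,0,0,0,0.13],[0.3,0,0,0,0,0,0.26],[0.3,0,0,0,0,0,0.39],[0.3,0,0,0,0,0,0.52],[0.3,0,0,0,0,0,0.654]]

```text
time_s: 43.35
tcp_pos: [0.3761, -0.2897, 0.2092]
ee_rot: [[-0.867, -0.498, 0.0], [-0.498, 0.867, -0.001], [-0.0, -0.001, -1.0]]
wrist_force: [0.4, 0.5, 0.6]
gripper_width: 0.7
gripper_force: 0.0
```

Request:
servo_tool:
  commands:
    - [[0.3,0,0,0,0,0,0.13],[0.3,0,0,0,0,0,0.26],[0.3,0,0,0,0,0,0.39],[0.3,0,0,0,0,0,0.52],[0.3,0,0,0,0,0,0.654]]

```text
time_s: 43.85
tcp_pos: [0.3761, -0.2897, 0.2092]
ee_rot: [[-0.991, 0.133, 0.0], [0.133, 0.991, -0.001], [-0.0, -0.001, -1.0]]
wrist_force: [-0.6, -0.1, 0.3]
gripper_width: 0.699
gripper_force: 0.0
```

Run:
```python
from h import *
go(.45,-.31,.06,172.5); print(r.sense()['joints'].round(1))
c=cap('top')
hsv=cv2.cvtColor(c['pixels'],cv2.COLOR_RGB2HSV); m=cv2.inRange(hsv,(3,130,110),(14,255,255)); m[:, :400]=0;m[:,480:]=0
ys,xs=np.nonzero(m); print('orange',len(xs),xs.min(),xs.max(),ys.min(),ys.max())
```

```text
shift [-75.9 -10.2 149.2] turn [-0.0006  0.0005 -0.0022] t 43.9 pos [ 0.3761 -0.2897  0.2092] F [-0.6 -0.1  0.3] g 0.699 0.0
[-17.9   7.3 -20.    0.  -62.7 -79.7]Traceback (most recent call last):
  File "<stdin>", line 5, in <module>
    return umr_minimum(a, axis, None, out, keepdims, initial, where)
ValueError: zero-size array to reduction operation minimum which has no identity
```

Request:
servo_tool:
  commands:
    - [[0.3,-38,-5,20,0,0,0],[0.3,-76,-10,60,0,0,0],[0.3,-76,-10,110,0,0,0],[0.3,-76,-10,165,0,0,0],[0.3,-76,-10,165,0,0,0]]

```text
time_s: 44.4
tcp_pos: [0.4459, -0.3079, 0.0385]
ee_rot: [[-0.992, 0.127, -0.011], [0.127, 0.992, 0.004], [0.012, 0.003, -1.0]]
wrist_force: [-0.3, -0.1, -0.2]
gripper_width: 0.703
gripper_force: 0.0
```

Request:
servo_tool:
  commands:
    - [[0.3,0,0,0,0,0,0],[0.3,0,0,15,0,0,0],[0.3,0,0,30,0,0,0],[0.3,0,0,30,0,0,0],[0.3,0,0,30,0,0,0]]

```text
time_s: 44.9
tcp_pos: [0.4517, -0.3108, 0.0166]
ee_rot: [[-0.992, 0.127, 0.004], [0.127, 0.992, -0.002], [-0.004, -0.002, -1.0]]
wrist_force: [-0.4, 0.9, 0.5]
gripper_width: 0.705
gripper_force: 0.0
```

Run:
```python
from h import *
go(.45,-.31,-.003,172.5)
c=cap('scene')
hsv=cv2.cvtColor(c['pixels'],cv2.COLOR_RGB2HSV); m=cv2.inRange(hsv,(3,130,90),(14,255,255)); m[:180]=0;m[260:]=0;m[:,:380]=0;m[:,460:]=0
import pickle
m0=cv2.inRange(cv2.cvtColor(pickle.load(open('c0.pkl','rb'))['scene']['pixels'],cv2.COLOR_RGB2HSV),(3,130,90),(14,255,255))
print(m.sum()/255, proj(c,(.45,-.31,.01)),proj(c,(.36,-.298,.008)))
```

```text
shift [ 1.9  0.7 19.6] turn [-0.0019  0.0043  0.0033] t 44.9 pos [ 0.4517 -0.3108  0.0166] F [-0.4  0.9  0.5] g 0.705 0.0
28.0 [407.58127484 211.99189313] [424.03887531 225.69368605]
```

Request:
servo_tool:
  commands:
    - [[0.3,1,0,8,0,0,0],[0.3,1,0,14,0,0,0],[0.3,1,0,18,0,0,0],[0.3,1,0,18,0,0,0],[0.3,1,0,18,0,0,0]]

```text
time_s: 45.45
tcp_pos: [0.4489, -0.3101, -0.0043]
ee_rot: [[-0.992, 0.128, -0.001], [0.128, 0.992, -0.0], [0.001, -0.001, -1.0]]
wrist_force: [-0.9, -0.3, 0.1]
gripper_width: 0.7
gripper_force: 0.0
```

Request:
servo_tool:
  commands:
    - [[0.6,0,0,0,0,0,0],[0.8,0,0,0,0,0,0],[1,0,0,0,0,0,0],[1,0,0,0,0,0,0],[1,0,0,0,0,0,0]]

```text
time_s: 45.95
tcp_pos: [0.4489, -0.31, -0.004]
ee_rot: [[-0.992, 0.129, -0.0], [0.129, 0.992, -0.0], [0.0, -0.0, -1.0]]
wrist_force: [0.3, 1.7, -0.2]
gripper_width: 0.332
gripper_force: 0.7
```

Request:
servo_tool:
  commands:
    - [[1,0,0,0,0,0,0],[1,0,0,0,0,0,0],[1,0,0,0,0,0,0],[1,0,0,0,0,0,0],[1,0,0,0,0,0,0]]

```text
time_s: 46.45
tcp_pos: [0.4487, -0.31, -0.0042]
ee_rot: [[-0.992, 0.129, -0.001], [0.129, 0.992, -0.0], [0.001, -0.0, -1.0]]
wrist_force: [-0.3, -0.3, 0.1]
gripper_width: 0.285
gripper_force: 26.5
```

Request:
servo_tool:
  commands:
    - [[1,0,0,-10,0,0,0],[1,0,0,-20,0,0,0],[1,0,0,-30,0,0,0],[1,0,0,-30,0,0,0],[1,0,0,-30,0,0,0]]

```text
time_s: 46.95
tcp_pos: [0.4492, -0.3101, 0.0265]
ee_rot: [[-0.992, 0.129, 0.001], [0.129, 0.992, -0.001], [-0.001, -0.001, -1.0]]
wrist_force: [1.1, 0.2, -2.9]
gripper_width: 0.282
gripper_force: 26.5
```

Request:
servo_tool:
  commands:
    - [[1,10,0,-35,0,0,0],[1,20,0,-70,0,0,0],[1,40,0,-100,0,0,0],[1,60,0,-100,0,0,0],[1,60,0,-100,0,0,0]]

```text
time_s: 47.45
tcp_pos: [0.387, -0.3015, 0.1264]
ee_rot: [[-0.992, 0.13, -0.001], [0.13, 0.992, 0.001], [0.001, 0.001, -1.0]]
wrist_force: [-0.1, -0.1, -2.0]
gripper_width: 0.28
gripper_force: 26.5
```

Run:
```python
from h import *
go(.41,-.2,.125,172.5)
c=cap('wrist')
hsv=cv2.cvtColor(c['pixels'],cv2.COLOR_RGB2HSV); m=cv2.inRange(hsv,(3,130,70),(14,255,255))
n,l,st,ce=cv2.connectedComponentsWithStats(m); k=[i for i in range(1,n) if st[i,4]>40]; print(st[k])
s=r.sense(); X=np.array(s['tcp_pos']); R=np.array(s['ee_rot'])
for L in(.012,.09): print(proj(c,X+R@[L,0,-.008]))
cv2.imwrite('pics/w8.png',c['pixels'][:,:,::-1])
```

```text
shift [ -9.6 103.6   1.5] turn [ 0.0006 -0.0006  0.0005] t 47.5 pos [ 0.387  -0.3015  0.1264] F [-0.1 -0.1 -2. ] g 0.28 26.5
[[ 277   80   83  162 4972]]
[317.37937784 220.42674832]
[317.01077595  84.37282975]
```

The pliers are held, with the handles aligned along the tool. Rotating by −1.70 rad.

Request:
servo_tool:
  commands:
    - [[1,0,0,0,0,0,-0.11],[1,0,0,0,0,0,-0.22],[1,0,0,0,0,0,-0.34],[1,0,0,0,0,0,-0.46],[1,0,0,0,0,0,-0.57]]

```text
time_s: 48.0
tcp_pos: [0.3899, -0.3022, 0.1249]
ee_rot: [[-0.902, -0.431, -0.002], [-0.431, 0.902, 0.0], [0.001, 0.001, -1.0]]
wrist_force: [-0.3, -0.4, -2.3]
gripper_width: 0.278
gripper_force: 26.5
```

Request:
servo_tool:
  commands:
    - [[1,0,0,0,0,0,-0.11],[1,0,0,0,0,0,-0.22],[1,0,0,0,0,0,-0.34],[1,0,0,0,0,0,-0.46],[1,0,0,0,0,0,-0.57]]

```text
time_s: 48.5
tcp_pos: [0.3899, -0.3022, 0.1249]
ee_rot: [[-0.527, -0.85, -0.002], [-0.85, 0.527, 0.0], [0.001, 0.001, -1.0]]
wrist_force: [-0.7, -0.1, -1.4]
gripper_width: 0.279
gripper_force: 26.5
```

Request:
servo_tool:
  commands:
    - [[1,0,0,0,0,0,-0.11],[1,0,0,0,0,0,-0.22],[1,0,0,0,0,0,-0.34],[1,0,0,0,0,0,-0.46],[1,0,0,0,0,0,-0.57]]

```text
time_s: 49.0
tcp_pos: [0.3898, -0.3023, 0.1249]
ee_rot: [[0.015, -1.0, -0.002], [-1.0, -0.015, 0.0], [-0.0, 0.002, -1.0]]
wrist_force: [-0.1, 0.3, -2.7]
gripper_width: 0.283
gripper_force: 26.5
```

Run:
```python
from h import *
go(.405,.045,.125,-89.7)
```

```text
shift [-3.47e+02 -2.04e+01 -1.00e-01] turn [0.0017 0.0001 0.01  ] t 49.0 pos [ 0.3898 -0.3023  0.1249] F [-0.1  0.3 -2.7] g 0.283 26.5
```

Request:
servo_tool:
  commands:
    - [[1,-40,-4,0,0,0,0.01],[1,-80,-8,0,0,0,0.01],[1,-120,-12,0,0,0,0.01],[1,-160,-16,0,0,0,0.01],[1,-200,-20,0,0,0,0.01]]

```text
time_s: 49.5
tcp_pos: [0.4078, -0.1004, 0.1252]
ee_rot: [[0.0, -1.0, -0.001], [-1.0, -0.0, -0.001], [0.001, 0.001, -1.0]]
wrist_force: [1.7, -0.3, -2.5]
gripper_width: 0.273
gripper_force: 26.5
```

Request:
servo_tool:
  commands:
    - [[1,-40,0,0,0,0,0],[1,-80,0,0,0,0,0],[1,-120,0,0,0,0,0],[1,-140,0,0,0,0,0],[1,-145,0,0,0,0,0]]

```text
time_s: 50.0
tcp_pos: [0.408, 0.0451, 0.1253]
ee_rot: [[0.004, -1.0, -0.0], [-1.0, -0.004, -0.001], [0.001, 0.0, -1.0]]
wrist_force: [-0.2, -0.9, -2.0]
gripper_width: 0.276
gripper_force: 26.4
```

Request:
servo_tool:
  commands:
    - [[1,0,0,15,0,0,0],[1,0,0,30,0,0,0],[1,0,0,40,0,0,0],[1,0,0,40,0,0,0],[1,0,0,40,0,0,0]]

```text
time_s: 50.5
tcp_pos: [0.4077, 0.0426, 0.0857]
ee_rot: [[-0.0, -1.0, -0.0], [-1.0, 0.0, -0.001], [0.001, 0.0, -1.0]]
wrist_force: [0.4, -0.9, -1.3]
gripper_width: 0.277
gripper_force: 26.5
```

Run:
```python
from h import *
go(.405,.045,.001,-89.7)
c=cap('wrist'); hsv=cv2.cvtColor(c['pixels'],cv2.COLOR_RGB2HSV); m=cv2.inRange(hsv,(3,130,70),(14,255,255))
n,l,st,ce=cv2.connectedComponentsWithStats(m); k=[i for i in range(1,n) if st[i,4]>40]; print(st[k])
# predicted B left face (top edge) row and handle end
print('Bface',proj(c,(.44,-.0585,.036)),'tab',proj(c,(.425,-.055,.058)))
g=cv2.cvtColor(c['pixels'],cv2.COLOR_RGB2GRAY); u=int(proj(c,(.46,-.0585,.036))[0]); print(u,g[20:200:4,u])
```

```text
shift [-2.5  2.6 84.7] turn [ 0.0004 -0.001  -0.0054] t 50.5 pos [0.4077 0.0426 0.0857] F [ 0.4 -0.9 -1.3] g 0.277 26.5
[[ 275   80   83  162 4558]]
Bface [275.51108297  77.95031536] tab [293.55278582  77.8383491 ]
248 [208 208 207 207 208 209 208 208 209 208 209 209 137 155 221 195 196 175
 136 137 133 136 137 235 136 135 135 138 135 138 135 136 135 153 209 173
 136 155 209 209 209 210 209 208 209]
```

Request:
servo_tool:
  commands:
    - [[1,-2.5,0,25,0,0,0],[1,-2.5,0,50,0,0,0],[1,-2.5,0,70,0,0,0],[1,-2.5,0,80,0,0,0],[1,-2.5,0,80,0,0,0]]

```text
time_s: 51.05
tcp_pos: [0.4072, 0.0451, 0.0052]
ee_rot: [[0.0, -1.0, -0.002], [-1.0, -0.0, -0.001], [0.001, 0.002, -1.0]]
wrist_force: [-1.1, -0.6, -2.0]
gripper_width: 0.27
gripper_force: 26.5
```

Request:
servo_tool:
  commands:
    - [[1,0,0,2,0,0,0],[1,0,0,4,0,0,0],[1,0,0,4,0,0,0],[1,0,0,4,0,0,0],[1,0,0,4,0,0,0]]

```text
time_s: 51.55
tcp_pos: [0.4076, 0.0455, 0.0021]
ee_rot: [[0.0, -1.0, 0.001], [-1.0, -0.0, -0.0], [0.0, -0.001, -1.0]]
wrist_force: [0.0, 0.6, -1.8]
gripper_width: 0.272
gripper_force: 26.5
```

Run:
```python
from h import *
go(.405,.045,.000,-89.7)
```

```text
shift [0.5 2.6 2.1] turn [-0.0006 -0.0001 -0.0049] t 51.5 pos [0.4076 0.0455 0.0021] F [ 0.   0.6 -1.8] g 0.272 26.5
```

Request:
servo_tool:
  commands:
    - [[1,0,0,1.5,0,0,0],[1,0,0,1.5,0,0,0],[0.5,0,0,1.5,0,0,0],[0.5,0,0,1.5,0,0,0],[0.5,0,0,1.5,0,0,0]]

```text
time_s: 52.05
tcp_pos: [0.4076, 0.0454, 0.0004]
ee_rot: [[0.0, -1.0, 0.0], [-1.0, -0.0, -0.0], [0.0, -0.0, -1.0]]
wrist_force: [-0.1, 0.1, 0.7]
gripper_width: 0.448
gripper_force: 0.0
```

Request:
servo_tool:
  commands:
    - [[0.4,0,0,0,0,0,0],[0.4,0,0,-20,0,0,0],[0.4,0,0,-50,0,0,0],[0.4,0,0,-95,0,0,0],[0.4,0,0,-140,0,0,0]]

```text
time_s: 52.55
tcp_pos: [0.4067, 0.045, 0.1417]
ee_rot: [[0.0, -1.0, -0.001], [-1.0, -0.0, -0.001], [0.001, 0.001, -1.0]]
wrist_force: [1.7, 1.6, -0.4]
gripper_width: 0.596
gripper_force: 0.0
```

Request:
servo_tool:
  commands:
    - [[0.4,-30,0,-20,0,0,0],[0.4,-70,0,-30,0,0,0],[0.4,-115,0,-30,0,0,0],[0.4,-160,0,-30,0,0,0],[0.4,-210,0,-30,0,0,0]]

```text
time_s: 53.05
tcp_pos: [0.4068, 0.2568, 0.1706]
ee_rot: [[-0.0, -1.0, 0.0], [-1.0, 0.0, 0.0], [-0.0, -0.0, -1.0]]
wrist_force: [0.7, 0.6, 0.9]
gripper_width: 0.6
gripper_force: 0.0
```

Request:
servo_tool:
  commands:
    - [[0.4,-45,30,0,0,0,0],[0.4,-90,60,0,0,0,0],[0.4,-130,60,0,0,0,0],[0.4,-170,60,0,0,0,0],[0.4,-200,60,0,0,0,0]]

```text
time_s: 53.55
tcp_pos: [0.3465, 0.4579, 0.1699]
ee_rot: [[0.002, -1.0, 0.0], [-1.0, -0.002, -0.0], [0.0, -0.0, -1.0]]
wrist_force: [0.3, 0.3, -0.7]
gripper_width: 0.594
gripper_force: 0.0
```

Run:
```python
from h import *
import pickle
go(.4,.4,.2)
c=cap('top'); pickle.dump(c,open('t3.pkl','wb'))
o=cv2.resize(c['pixels'][190:300,215:415,::-1],None,fx=4,fy=4,interpolation=cv2.INTER_CUBIC); cv2.imwrite('pics/t3.png',o)
hsv=cv2.cvtColor(c['pixels'],cv2.COLOR_RGB2HSV); m=cv2.inRange(hsv,(3,130,70),(14,255,255)); m[:200]=0;m[295:]=0;m[:,:235]=0;m[:,400:]=0
ys,xs=np.nonzero(m)
if len(xs):
  P=np.array([ray(c,(x,y),.012)[:2] for x,y in zip(xs,ys)]); print('orange',P.min(0),P.max(0))
b=cv2.inRange(hsv,(18,60,60),(32,255,255)); b[:210]=0;b[285:]=0;b[:,:235]=0;b[:,400:]=0
ys,xs=np.nonzero(b)
if len(xs):
  P=np.array([ray(c,(x,y),.014)[:2] for x,y in zip(xs,ys)]); print('brass',P.min(0),P.max(0),len(P))
k=(c['pixels'].max(2)<45).astype(np.uint8); k[:215]=0;k[285:]=0;k[:,:240]=0;k[:,:][:,400:]=0
n,l,st,ce=cv2.connectedComponentsWithStats(k)
for i in range(1,n):
  if st[i,4]>40: print('dark',st[i],ray(c,ce[i],.058)[:2])
```

```text
shift [ 58.  -53.3 -30.1] turn None t 53.5 pos [0.3465 0.4579 0.1699] F [ 0.3  0.3 -0.7] g 0.594 0.0
orange [ 0.38697355 -0.04485226] [0.43190178 0.0497746 ]
brass [ 0.38044904 -0.13803049] [ 0.45978155 -0.0762729 ] 45
```

View pics/t3.png

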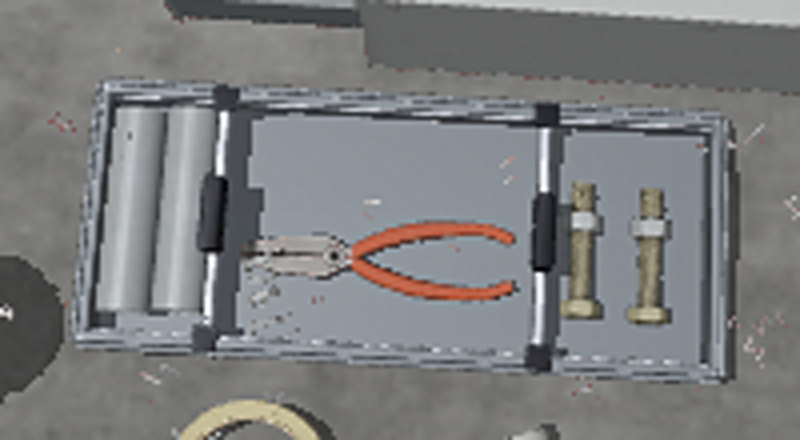

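The final view shows both pipes side by side between the left wall and the divider (crop columns 100–215). The pliers lie flat lengthwise in the middle bay (240–515), and both bolts are in the right bay (580 and 650).

```bash
python3 -c "
from station import r
print(r.finish_job())"
```

```text
the job is handed in; nothing more can be done
None
```

The job is handed in, and the result is not known yet: both bolts are in the right bay, the two pipes are in the left bay with the divider pushed snug, and the pliers lie flat lengthwise in the middle bay; I did not touch the tin or tape measure.

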